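# Lay out the press setup parts on their outline mats

## Task

Lay out the four setup parts for the weld press: put the copper rotor, the copper electrode, the steel V block and the flat drilled plate each on the black mat whose yellow outline matches its shape and size, centred in the outline, lined up with it, and the same way up as it stands now. Leave the tape roll and the screwdriver where they are.

Things in the scene. Friction and masses are not known exactly. Their poses are not given: they have to be found in the camera images.
- rotor_mid (a point): Copper rotor lying flat, shaft up, on the open bench in front of the press (not the rotors in the machine): a disc 70 mm across and 8 mm thick, on it a round hub 25.6 mm across from 8 to 20 mm above the underside, topped by a shaft 8 mm across up to 29 mm. Grasp the hub. The point is on the axis half-way up, 14.5 mm above the underside; z up along the axis. Weighs about 0.12 kg.
- electrode_mid (a point): Copper electrode standing upright: a round pin 18 mm across, 50 mm high, its top end tapered to a nose in the upper 20 mm or so. The point is on the axis half-way up, 25 mm above its foot; z up. About 0.06 kg.
- vblock_mid (a point): Ground grey steel V block, 40 mm along its x, 52 mm along its y, 34 mm high, V groove open upward and running along y. The point is at the centre, 17 mm above the underside; z up. About 0.33 kg.
- plate_mid (a point): Flat drilled aluminium plate, 30 mm along its x, 70 mm along its y, 10 mm thick, lying flat. The point is at the centre, 5 mm above the underside; z up. About 0.06 kg.
- mat_rotor_top (a point): Fixed black mat, 4 mm thick, lying on the bench; round, 86 mm across, with a yellow circle 80 mm across with a second circle 29 mm across inside it, for the rotor. The point is the middle of its top face, z up; its place and heading vary. Any heading of the rotor is right.
- mat_electrode_top (a point): Fixed black mat, 4 mm thick, lying on the bench; square, 50x50 mm, with one small yellow circle 30 mm across, for the electrode. The point is the middle of its top face, z up; its place and heading vary. Any heading of the electrode is right.
- mat_vblock_top (a point): Fixed black mat, 4 mm thick, lying on the bench; oblong, 62x74 mm, with a yellow rectangle 52 mm (x) by 64 mm (y) with two lines along y across its middle, for the V block. The point is the middle of its top face, z up; its place and heading vary. The V block lies with its y (groove) along the mat's y, either way round.
- mat_plate_top (a point): Fixed black mat, 4 mm thick, lying on the bench; narrow, 46x86 mm, with a plain yellow rectangle 38 mm (x) by 78 mm (y), for the plate. The point is the middle of its top face, z up; its place and heading vary. The plate lies with its y (length) along the mat's y, either way round.
- tape_mid (a point): Bystander: loose amber tape roll lying flat, 86 mm across, 20 mm high, at the left end of the work. The point is at its centre, 10 mm up. To be left alone.
- driver_mid (a point): Bystander: loose screwdriver with orange handle, 200x35x30 mm, lying across behind the left part of the work. The point is at its middle, 15 mm up. To be left alone. Behind the work stands the press: keep the arm clear of its thin upright guard sheet, which hangs over the bench at y = 0.02 m from x = 0.65 m onward with its lower edge 0.37 m up, and of its top plate, 0.66 m up, left of the sheet from x = 0.57 m onward.

How it is judged:
By the outcome, as a careful person would: the job done as asked, in the order asked, and still so for the second after the job is handed in, with the robot touching nothing.
It also fails if it takes over 112 s, if anything falls off the work surface, if the arm or the gripper's body presses on something with over 40 N, if the wrist force passes 120 N, or if a joint passes its speed limit or range.

## Robot

A 7-joint arm with a two-finger parallel gripper is mounted at the origin on a cart in front of the work surface, level with it; the furniture and walls round the work are solid. World frame = base frame: x ahead of the robot, y to its left, z up, the work surface at z = 0. Lengths are in m, angles in degrees, forces in N, time in s.
With the tool pointing down it reaches from about 0.425 to 0.875 m from the base axis. Payload 4.7 kg.
Tool frame: the origin (TCP) lies at the very end of the fingers, on their centre line; the grasp point (between the pads) lies 19 mm behind it; z points along the fingers, y is the line along which they close (so a half turn about z gives the same grasp; the last joint's range is limited). The gripper opens to 87 mm and grips with 3 to 60 N. Pads are 19 mm wide; open, the fingers measure 117 mm over their backs; the gripper's body (75 mm by 190 mm) begins 51 mm behind the grasp point.
Start: joints at [75.865, 18.392, -4.016, 83.108, 1.295, 78.541, -3.26], TCP at [0.168, -0.628, 0.223] pointing down, gripper open.
Joint ranges: [-163.93, 163.93], [-17.29, 119.83], [-79.2, 71.16], [3.27, 140.29], [-89.18, 269.18], [5.43, 117.66], [-154.24, 154.24]. Speed limits (degrees/s): [147.25, 147.25, 180, 180, 180, 180, 180].

## Interface

Orientations are given as [roll, pitch, yaw] about the fixed x, y, z axes, in that order (R = Rz(yaw) Ry(pitch) Rx(roll)).
In Python, from cell import get_obs, eyes, env gives the robot as it stands.
- The arm moves only by the tool servo_tool, never from a script. Its argument "series" is a list that holds one entry, the list of rows, each a list of 7 numbers: the shift along the tool's x, y, z in units of 300 mm (1.0 is 300 mm), then the turn, a rotation vector about the tool's x, y, z in units of pi rad (1.0 is pi rad), then the opening, from 0 (shut) to 1 (fully open). In form: [[[tx, ty, tz, wx, wy, wz, gripper], ...]]. A call has 1 to 12 rows; each row is the pose to reach, as a shift and turn from the pose commanded when the call began, along the tool's axes at that moment, turning the shorter way round; what a row does not reach only later rows make up. A row lasts 1/12 s, in which the tool goes at most 41.7 mm and 7.16 degrees, less where a joint would pass 70% of its speed; a pose out of reach is approached as far as the arm can. A call with a number of a shift or a turn outside -1 to 1 is refused whole. A call with a gripper value outside its range is refused whole. The fingers move at their own pace and stop on an object; "grip_force" is the grip in N (left out, the last holds). Time passes only in rows, so rows that repeat a pose let the fingers close. It gives the time, the measured TCP pose, the force, the opening and the grip force at its end, in the units of the state.
- get_obs(): the state, without advancing time (a new reading comes with each control period).
- eyes.read_camera(name): name is "scene" or "top"; returns a dict with "frame" (384x512x3 uint8, red, green, blue), "depth" (384x512 float32, m along the optical axis (not along the pixel's ray), 0 where there is no reading), "fx", "fy", "cx", "cy" (pixels), "origin" and "rotation" of the camera in the world. Camera axes: x right, y down, z forward; pixel columns grow to the right and rows downward; lengths in m; the calibration is good to about 2 mm. A picture is of the moment at which its call begins.
- env.sign_off(): hands the job in; it is judged then, once.
The state is a dict: "time_s": time; "qpos": joint angles; "joint_velocities": joint speeds; "effort": joint torques, N m; "tool_pos": TCP position; "tool_rot": TCP orientation; "force": force on the tool from outside, world axes, zero at the start; "wrist_torque": the same for the moment, N m; "grip_width": finger opening in m; "grasp_force": force on a finger pad.
Only numpy, scipy, OpenCV 4.12 (cv2) and the standard library are available. Lean on these libraries where they do the work, as an engineer would, in place of code of your own. Each camera call takes 0.05 s, during which the arm holds its last target. There are 200 camera calls.

## Working session

There is one attempt and no reset: what is moved stays moved. The work goes in short steps, Python scripts to look and compute and a tool call to move; the robot and the scene stay as the last step left them, time stands still between calls to the robot, and variables do not carry over. Pictures are saved under pics/ and viewed, at most 14 in all, crops included, and the job is handed in when it is done.

Besides the shell and the picture viewer there is one more tool, called after "Emit:" as name(argument=value, ...), one argument or row to a line, values as JSON. servo_tool: Moves the arm, as the interface text tells. Shifts and turns lie within -1 to 1; 1 stands for 300 mm of shift or pi rad of turn. Its arguments: {"type":"object","properties":{"series":{"type":"array"},"grip_force":{"type":"number"}},"required":["series"]}

```bash
ls; mkdir -p pics; python3 - <<'E'
from cell import get_obs, eyes, env
import cv2, numpy as np
o=get_obs(); print(o['time_s'],o['tool_pos'],o['tool_rot'],o['grip_width'],o['force'])
for n in('scene','top'):
    c=eyes.read_camera(n); cv2.imwrite(f'pics/{n}0.png',c['frame'][:,:,::-1]); np.savez(f'{n}0.npz',**c)
    print(n,c['fx'],c['fy'],c['cx'],c['cy'],c['origin'],np.array(c['rotation']).round(4).tolist())
E
```

```text
pics
0.0 [ 0.16739293 -0.62748617  0.22143829] [-1.79886875e+02  6.21056746e-03  1.49451470e+01] 0.08716773545279527 [ 0.31251561 -0.82001396  0.5189378 ]
scene 378.0787893290522 378.0787893290522 258.9547402455753 188.8963120528497 [-0.08675583  0.55210889  0.71098867] [-129.1125, 0.3653, -132.9838]
top 448.0114862666976 448.0114862666976 258.29724106564277 185.76278628875096 [0.39273031 0.02532039 1.3810932 ] [-173.0414, 0.1788, -89.0713]
```

View pics/scene0.png

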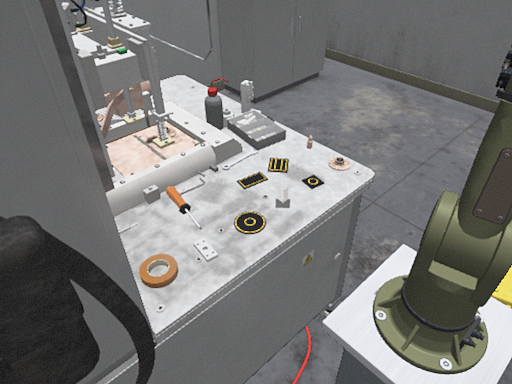

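View pics/top0.png

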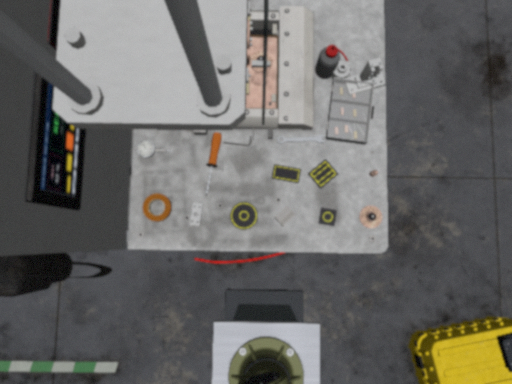

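The scene view shows the tape at (158,270), plate (205,250), rotor mat (250,222), V block (282,200), electrode mat (313,181), plate mat (252,180), V-block mat (278,165), electrode (309,141) and rotor (340,162). The top view shows the rotor at (371,216), electrode (374,173), V block (~287,213), plate (195,213), and mats at (243,215), (328,216), (286,173) and (322,173).

```bash
cat > h.py <<'E'
import numpy as np, cv2
from scipy.spatial.transform import Rotation as R
def load(n): 
    d=np.load(n); return {k:d[k] for k in d}
def snap(n):
    from cell import eyes
    return eyes.read_camera(n)
def RM(c): return R.from_euler('xyz',c['rotation'],degrees=True).as_matrix()
def cast(c,uv,z):
    uv=np.atleast_2d(uv).astype(float)
    d=np.c_[(uv[:,0]-c['cx'])/c['fx'],(uv[:,1]-c['cy'])/c['fy'],np.ones(len(uv))]@RM(c).T
    o=np.array(c['origin']); return (o+d*((z-o[2])/d[:,2])[:,None])[:,:2]
def proj(c,p):
    q=(np.atleast_2d(p)-c['origin'])@RM(c); return np.c_[c['fx']*q[:,0]/q[:,2]+c['cx'],c['fy']*q[:,1]/q[:,2]+c['cy']]
def rectify(c,z,x0,x1,y0,y1,s=1000):
    "bird's-eye image of plane z: col = (y1-y)*s, row=(x1-x)*s"
    w=np.array([[x1,y1],[x1,y0],[x0,y0],[x0,y1]]); 
    uv=proj(c,np.c_[w,np.full(4,z)]).astype(np.float32)
    dst=np.float32([[0,0],[(y1-y0)*s,0],[(y1-y0)*s,(x1-x0)*s],[0,(x1-x0)*s]])
    return cv2.warpPerspective(c['frame'],cv2.getPerspectiveTransform(uv,dst),(int((y1-y0)*s),int((x1-x0)*s)),flags=cv2.INTER_CUBIC)
def yellow(c,z=.004,x=(.4,.8)):
    hsv=cv2.cvtColor(c['frame'],cv2.COLOR_RGB2HSV)
    m=cv2.inRange(hsv,(22,90,60),(38,255,255))
    m=cv2.morphologyEx(m,cv2.MORPH_CLOSE,np.ones((5,5)))
    out=[]
    for k in cv2.findContours(m,cv2.RETR_EXTERNAL,cv2.CHAIN_APPROX_NONE)[0]:
        if cv2.contourArea(k)<30: continue
        p=cast(c,k[:,0],z); 
        if not(.35<p[:,0].mean()<.9 and abs(p[:,1].mean())<.6): continue
        r=cv2.minAreaRect((p*1000).astype(np.float32)); out.append((k[:,0].mean(0).round(),np.round(r[0],1),np.round(r[1],1),round(r[2],1)))
    return out
E
python3 - <<'E'
from h import *
for n in('top','scene'):
    c=load(n+'0.npz'); print(n)
    for y in yellow(c): print(*y)
    a=rectify(c,.004,.38,.78,-.4,.4,1000); cv2.imwrite(f'pics/r_{n}.png',a[:,:,::-1])
    d=c['depth']
    for u in ([(371,216),(374,173),(287,213),(195,213)] if n=='top' else [(340,162),(309,141),(282,202),(205,250)]): print(u,cast(c,u,.01)[0].round(3),d[u[1],u[0]])
E
```

```text
top
[327. 216.] [ 469.8 -180.8] [32.2 30.7] 45.3
[243. 215.] [468.1  76.3] [76.8 76.9] 1.0
[286. 173.] [601.1 -52.7] [79.1 39.3] 81.3
[323. 173.] [ 603.  -166.9] [54.7 67.6] 40.5
(371, 216) [ 0.472 -0.314] 1.3534538
(374, 173) [ 0.605 -0.325] 1.3483922
(287, 213) [ 0.477 -0.057] 1.3658857
(195, 213) [0.473 0.225] 1.3788394
scene
[250. 222.] [468.1  76.1] [78.3 76.7] 46.7
[313. 181.] [ 468.8 -184.3] [30.3 35.4] 41.3
[252. 180.] [599.5 -53.3] [80.  40.9] 79.8
[278. 165.] [ 601.6 -167.4] [55.8 67.3] 39.2
(340, 162) [ 0.468 -0.315] 1.2043381
(309, 141) [ 0.62  -0.339] 1.274959
(282, 202) [ 0.46 -0.04] 1.05216
(205, 250) [0.464 0.226] 0.9267252
```

View pics/r_top.png

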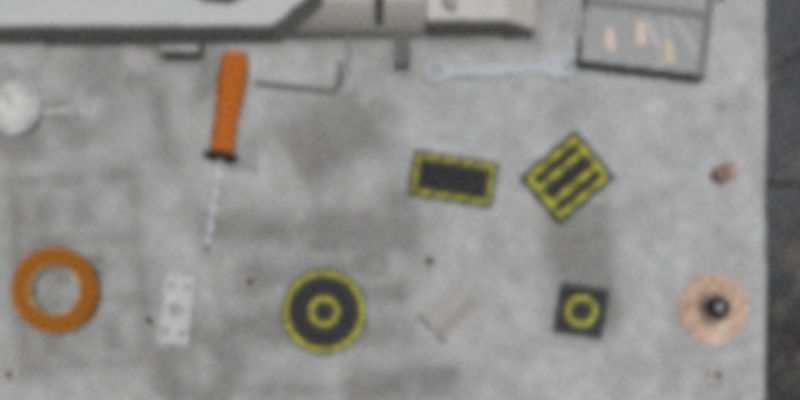

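View pics/r_scene.png

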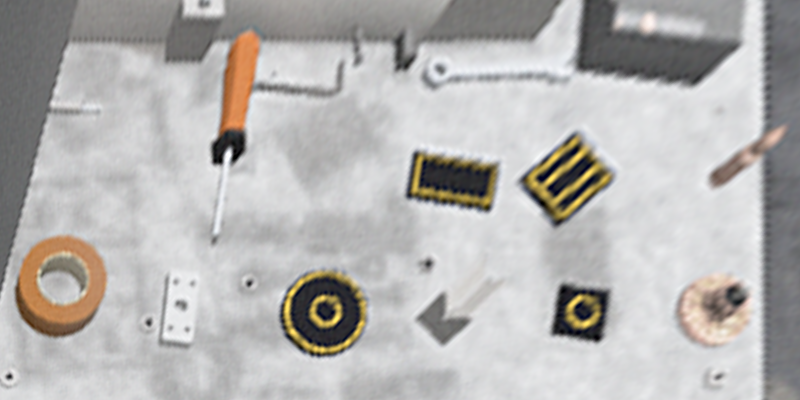

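The rectified views (1 px = 1 mm) show both cameras agreeing on the mats: rotor mat at (324,311), electrode mat (581,310), plate mat (453,178), V mat (568,176). Parts: rotor (713,310), electrode foot (~717,182), V block (~445,315), plate (177,310).

```bash
cat >> h.py <<'E'
def cloud(c):
    v,u=np.mgrid[:384,:512]; d=c['depth'].astype(float)
    q=np.stack([(u-c['cx'])/c['fx']*d,(v-c['cy'])/c['fy']*d,d],-1)
    P=q@RM(c).T+np.array(c['origin']); P[d==0]=np.nan; return P
E
python3 - <<'E'
from h import *
C={n:load(n+'0.npz') for n in('top','scene')}
boxes=dict(rotor=(.42,.52,-.37,-.26),elec=(.55,.65,-.38,-.27),vb=(.41,.53,-.12,.02),plate=(.41,.53,.18,.27),tape=(.41,.55,.28,.40),matR=(.42,.52,.03,.12))
for n,c in C.items():
    P=cloud(c)
    for k,(a,b,e,f) in boxes.items():
        p=P[(P[...,0]>a)&(P[...,0]<b)&(P[...,1]>e)&(P[...,1]<f)]
        fl=np.median(p[p[:,2]<.004,2]); h=p[p[:,2]>fl+.005]
        r=cv2.minAreaRect((h[:,:2]*1000).astype(np.float32))
        print(n,k,'floor',fl.round(4),len(h),'max',h[:,2].max().round(3),h.mean(0).round(4),'rect',np.round(r[0],1),np.round(r[1],1),round(r[2],1))
    # colour blobs: copper
    hsv=cv2.cvtColor(c['frame'],cv2.COLOR_RGB2HSV)
    m=cv2.inRange(hsv,(0,45,60),(18,200,255))
    for k in cv2.findContours(m,cv2.RETR_EXTERNAL,cv2.CHAIN_APPROX_NONE)[0]:
        if cv2.contourArea(k)<8: continue
        q=cast(c,k[:,0],.008)
        if .4<q[:,0].mean()<.66 and -.4<q[:,1].mean()<-.25:
            r=cv2.minAreaRect((q*1000).astype(np.float32)); print(n,'copper',k[:,0].min(0),k[:,0].max(0),np.round(r[0],1),np.round(r[1],1),round(r[2]), 'circ',np.round(cv2.fitEllipse((q*1000).astype(np.float32))[0],1))
a=[]
for n,z in(('scene',.0),('top',.034)):
    i=rectify(C[n],z,.41,.53,-.12,.02,2500); j=rectify(C[n],.010,.41,.53,.17,.27,2500)
    a.append(np.hstack([i,j]))
im=np.vstack(a); cv2.imwrite('pics/vp.png',im[:,:,::-1]); print(im.shape)
E
```

```text
top rotor floor -0.0012 356 max 0.031 [ 0.4711 -0.3127  0.0096] rect [ 465.7 -315. ] [98.1 92.7] 7.0
top elec floor -0.0015 83 max 0.05 [ 0.6027 -0.3171  0.0188] rect [ 598.7 -322.7] [86.4 96.9] 89.5
top vb floor -0.0013 306 max 0.04 [ 0.4698 -0.0497  0.0221] rect [470.8 -49.5] [137.5 116.7] 87.1
top plate floor -0.0011 235 max 0.018 [0.4724 0.2217 0.0083] rect [474.7 226.2] [ 84.1 115.3] 81.9
top tape floor -0.0012 555 max 0.028 [0.488  0.3413 0.0158] rect [480.9 340.8] [135.1 119.4] 1.4
top matR floor 0.0004 188 max 0.015 [0.4703 0.0741 0.0073] rect [471.9  74. ] [84.4 87.4] 3.0
top copper [360 206] [381 227] [ 471.  -312.2] [64.2 64.3] 1 circ [ 471.3 -311.8]
top copper [371 171] [376 174] [ 607.2 -323.7] [ 9.4 15.8] 1 circ [ 607.  -324.3]
scene rotor floor 0.0005 215 max 0.031 [ 0.4682 -0.3066  0.0116] rect [ 472.9 -314.5] [67.1 74.9] 21.3
scene elec floor 0.0008 57 max 0.054 [ 0.6019 -0.3159  0.0281] rect [ 602.8 -314.9] [17.3 12.6] 32.5
scene vb floor 0.0003 269 max 0.037 [ 0.463  -0.0423  0.0256] rect [481.3 -35.8] [77.  55.9] 47.0
scene plate floor 0.0006 271 max 0.016 [0.4691 0.2234 0.0103] rect [483.4 219.9] [ 34.4 101.1] 78.1
scene tape floor 0.0005 827 max 0.023 [0.4849 0.3449 0.0176] rect [488.6 343.2] [85.3 84.8] 48.8
scene matR floor 0.0005 309 max 0.009 [0.4677 0.0779 0.0066] rect [469.2  77.9] [80.1 81.5] 70.4
scene copper [329 158] [349 169] [ 468.7 -306.7] [60.6 63.3] 14 circ [ 467.6 -306.3]
scene copper [308 135] [311 147] [ 621.9 -343.2] [10.4 79.9] 41 circ [ 617.7 -339. ]
(600, 599, 3)
```

View pics/vp.png

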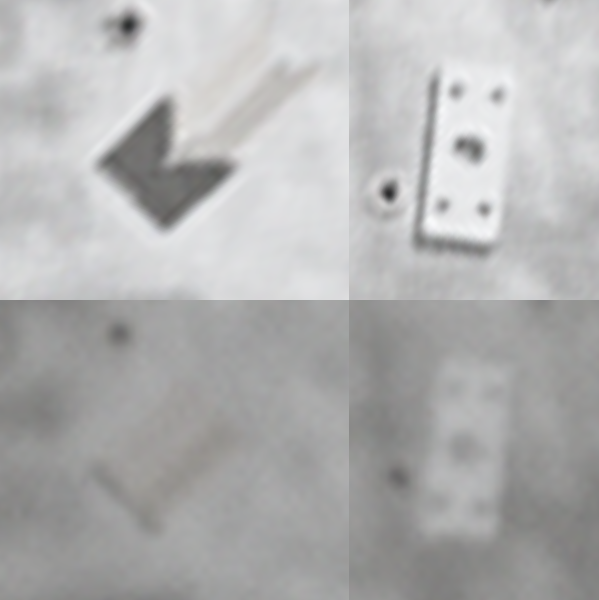

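The scene quadrant (top left) shows the V block's dark end face with its foot edge from (100,163) to (165,230). From that its centre is about (0.469,-0.051) and its groove heading about 134°. The plate's top-face centre is (468,155), which gives (0.4685,0.223) with its length at about 175°. Now I'll write the move helper and start.

```bash
cat > g.py <<'E'
import sys
from cell import get_obs
from h import *
# usage: g.py x y z yaw(mm,deg) -> row numbers from current measured pose
o=get_obs(); p=np.array(o['tool_pos'])*1000; M=R.from_euler('xyz',o['tool_rot'],degrees=True)
print('t',round(o['time_s'],2),'tcp',p.round(1),'rot',np.round(o['tool_rot'],2),'w',round(o['grip_width']*1000,1),'F',np.round(o['force'],1),'q7',round(o['qpos'][6]))
a=[float(s) for s in sys.argv[1:]]
for i in range(0,len(a),4):
    x,y,z,w=a[i:i+4]; T=R.from_euler('xyz',[180,0,w],degrees=True)
    s=M.inv().apply(np.array([x,y,z])-p)/300; r=(M.inv()*T).as_rotvec()/np.pi
    print(a[i:i+4],'row',s.round(4).tolist(),r.round(4).tolist(),'rows',np.ceil(max(np.linalg.norm(s)*300/41.7,np.linalg.norm(r)*180/7.16)))
E
python3 g.py 330 -470 160 40 470 -312 60 60
```

```text
t 0.1 tcp [ 167.4 -627.6  221.6] rot [-1.799e+02  1.000e-02  1.494e+01] w 87.0 F [-1.2 -0.8 -0.5] q7 -3
[330.0, -470.0, 160.0, 40.0] row [0.659, -0.3674, 0.2059] [-0.0005, -0.0001, -0.1392] rows 6.0
[470.0, -312.0, 60.0, 60.0] row [1.2457, -0.7553, 0.5398] [-0.0005, -0.0002, -0.2503] rows 12.0
```

Emit:
servo_tool(
  series=[
    [[0.659, -0.367, 0.206, 0, 0, -0.14, 0.7], [0.659, -0.367, 0.206, 0, 0, -0.14, 0.7], [0.659, -0.367, 0.206, 0, 0, -0.14, 0.7], [0.659, -0.367, 0.206, 0, 0, -0.14, 0.7], [0.659, -0.367, 0.206, 0, 0, -0.14, 0.7], [0.659, -0.367, 0.206, 0, 0, -0.14, 0.7], [0.659, -0.367, 0.206, 0, 0, -0.14, 0.7], [0.659, -0.367, 0.206, 0, 0, -0.14, 0.7]],
  ],
  grip_force=15,
)

```text
time_s: 0.77
tool_pos: [0.3315, -0.4688, 0.16]
tool_rot: [-179.9, -0.0, 40.4]
force: [-0.5, -0.6, -0.7]
grip_width: 0.0611
grasp_force: 0.0
```

```bash
python3 g.py 470 -312 60 60;python3 - <<'E'
from h import *
C={n:load(n+'0.npz') for n in('top','scene')}
c=C['scene']
# V block end face, dark in scene rectified at z=0
i=cv2.cvtColor(rectify(c,0,.41,.53,-.12,.02,2500),cv2.COLOR_RGB2GRAY)
m=(i<140).astype(np.uint8); k=max(cv2.findContours(m,0,1)[0],key=cv2.contourArea)
ap=cv2.approxPolyDP(k,6,True)[:,0]; print([(round(530-r/2.5,1),round(20-q/2.5,1)) for q,r in ap])
# plate
for n,t in(('scene',215),('top',None)):
    i=cv2.GaussianBlur(cv2.cvtColor(rectify(C[n],.010,.41,.53,.17,.27,2500),cv2.COLOR_RGB2GRAY),(0,0),3)
    tt=t or (i.max()*.5+np.median(i)*.5); m=cv2.morphologyEx((i>tt).astype(np.uint8),3,np.ones((25,25))); k=max(cv2.findContours(m,0,1)[0],key=cv2.contourArea)
    r=cv2.minAreaRect(np.float32([(530-b/2.5,270-a/2.5) for a,b in k[:,0]])); print(n,tt,np.round(r[0],1),np.round(r[1],1),round(r[2],1))
# electrode mat black square + rotor mat by dark
for n in C:
    i=cv2.cvtColor(rectify(C[n],.004,.42,.52,-.24,-.13,2500),cv2.COLOR_RGB2GRAY); m=cv2.morphologyEx((i<np.median(i)*.72).astype(np.uint8),3,np.ones((35,35))); k=max(cv2.findContours(m,0,1)[0],key=cv2.contourArea)
    r=cv2.minAreaRect(np.float32([(520-b/2.5,-130-a/2.5) for a,b in k[:,0]])); print(n,'matE',np.round(r[0],1),np.round(r[1],1),round(r[2],1))
E
```

```text
t 0.77 tcp [ 331.5 -468.8  160. ] rot [-1.7991e+02 -1.0000e-02  4.0390e+01] w 61.1 F [-0.5 -0.6 -0.7] q7 0
[470.0, -312.0, 60.0, 60.0] row [0.6903, -0.0983, 0.3336] [-0.0005, -0.0001, -0.1089] rows 6.0
[(np.float64(489.2), np.float64(-45.6)), (np.float64(463.6), np.float64(-20.8)), (np.float64(439.6), np.float64(-46.8)), (np.float64(463.2), np.float64(-72.0)), (np.float64(463.2), np.float64(-46.4))]
scene 215 [484.4 222. ] [100.3  60.5] 8.0
top 167.0 [472.3 223. ] [28.6 70.7] 82.6
top matE [ 470.2 -181.5] [51.9 51.5] 81.4
scene matE [ 467.9 -180.7] [54.2 55.1] 81.0
```

Emit:
servo_tool(
  series=[
    [[0.69, -0.098, 0.334, 0, 0, -0.109, 0.65], [0.69, -0.098, 0.334, 0, 0, -0.109, 0.65], [0.69, -0.098, 0.334, 0, 0, -0.109, 0.65], [0.69, -0.098, 0.334, 0, 0, -0.109, 0.65], [0.69, -0.098, 0.334, 0, 0, -0.109, 0.65], [0.69, -0.098, 0.334, 0, 0, -0.109, 0.65], [0.69, -0.098, 0.334, 0, 0, -0.109, 0.65], [0.69, -0.098, 0.334, 0, 0, -0.109, 0.65]],
  ],
)

```text
time_s: 1.43
tool_pos: [0.4691, -0.315, 0.0599]
tool_rot: [-179.9, 0.0, 59.8]
force: [-0.8, -0.8, -0.0]
grip_width: 0.0563
grasp_force: 0.0
```

```bash
python3 g.py 470 -312 11 60
```

```text
t 1.43 tcp [ 469.1 -315.    59.9] rot [-1.7992e+02  3.0000e-02  5.9810e+01] w 56.3 F [-0.8 -0.8 -0. ] q7 -5
[470.0, -312.0, 11.0, 60.0] row [0.0103, -0.0023, 0.1629] [-0.0004, 0.0001, -0.001] rows 2.0
```

Emit:
servo_tool(
  series=[
    [[0, 0, 0.06, 0, 0, 0, 0.6], [0, 0, 0.12, 0, 0, 0, 0.6], [0, 0, 0.163, 0, 0, 0, 0.6], [0, 0, 0.163, 0, 0, 0, 0.6], [0, 0, 0.163, 0, 0, 0, 0.6]],
  ],
)

```text
time_s: 1.85
tool_pos: [0.4684, -0.3164, 0.0117]
tool_rot: [-180.0, 0.0, 59.6]
force: [-0.8, -0.2, 0.9]
grip_width: 0.0526
grasp_force: 0.0
```

Emit:
servo_tool(
  series=[
    [[0, 0, 0, 0, 0, 0, 0], [0, 0, 0, 0, 0, 0, 0], [0, 0, 0, 0, 0, 0, 0], [0, 0, 0, 0, 0, 0, 0], [0, 0, 0, 0, 0, 0, 0], [0, 0, 0, 0, 0, 0, 0], [0, 0, 0, 0, 0, 0, 0], [0, 0, 0, 0, 0, 0, 0]],
  ],
  grip_force=10,
)

```text
time_s: 2.52
tool_pos: [0.4699, -0.315, 0.0121]
tool_rot: [180.0, 0.0, 59.8]
force: [-0.7, -0.3, 3.3]
grip_width: 0.025
grasp_force: 10.0
```

Emit:
servo_tool(
  series=[
    [[0, 0, 0, 0, 0, 0, 0.45], [0, 0, 0, 0, 0, 0, 0.45], [0, 0, 0, 0, 0, 0, 0.45], [0, 0, 0, 0, 0, -0.1, 0.45], [0, 0, 0, 0, 0, -0.3, 0.45], [0, 0, 0, 0, 0, -0.5, 0.45], [0, 0, 0, 0, 0, -0.5, 0.45], [0, 0, 0, 0, 0, -0.5, 0.45], [0, 0, 0, 0, 0, -0.5, 0.45], [0, 0, 0, 0, 0, -0.5, 0.45], [0, 0, 0, 0, 0, -0.5, 0.45], [0, 0, 0, 0, 0, -0.5, 0.45]],
  ],
)

```text
time_s: 3.52
tool_pos: [0.4692, -0.3146, 0.0113]
tool_rot: [-180.0, -0.0, 124.6]
force: [0.1, -0.0, -0.3]
grip_width: 0.0394
grasp_force: 0.0
```

```bash
python3 g.py 470 -315 12 150
```

```text
t 3.52 tcp [ 469.2 -314.6   11.3] rot [-1.7998e+02 -3.0000e-02  1.2458e+02] w 39.4 F [ 0.1 -0.  -0.3] q7 54
[470.0, -315.0, 12.0, 150.0] row [-0.0026, 0.0015, -0.0022] [-0.0, -0.0002, -0.1412] rows 4.0
```

Emit:
servo_tool(
  series=[
    [[0, 0, 0, 0, 0, -0.135, 0.45], [0, 0, 0, 0, 0, -0.135, 0.45], [0, 0, 0, 0, 0, -0.135, 0.45], [0, 0, 0, 0, 0, -0.135, 0.45], [0, 0, 0, 0, 0, -0.135, 0.45], [0, 0, 0, 0, 0, -0.135, 0.0], [0, 0, 0, 0, 0, -0.135, 0], [0, 0, 0, 0, 0, -0.135, 0], [0, 0, 0, 0, 0, -0.135, 0], [0, 0, 0, 0, 0, -0.135, 0], [0, 0, 0, 0, 0, -0.135, 0]],
  ],
  grip_force=25,
)

```text
time_s: 4.43
tool_pos: [0.4695, -0.3147, 0.0116]
tool_rot: [-180.0, -0.0, 148.5]
force: [0.5, 0.0, -0.0]
grip_width: 0.0245
grasp_force: 25.0
```

```bash
python3 g.py 470 -315 80 150 468 -120 90 120 468 76 70 90
```

```text
t 4.43 tcp [ 469.5 -314.7   11.6] rot [-1.7999e+02 -1.0000e-02  1.4851e+02] w 24.5 F [ 0.5  0.  -0. ] q7 76
[470.0, -315.0, 80.0, 150.0] row [-0.0021, -0.0001, -0.228] [-0.0, -0.0, -0.0083] rows 2.0
[468.0, -120.0, 90.0, 120.0] row [0.3431, 0.5507, -0.2614] [-0.0, -0.0, 0.1584] rows 6.0
[468.0, 76.0, 70.0, 90.0] row [0.6843, 1.1079, -0.1947] [-0.0, -0.0, 0.3251] rows 10.0
```

Emit:
servo_tool(
  series=[
    [[0, 0, -0.1, 0, 0, 0, 0], [0, 0, -0.228, 0, 0, 0, 0], [0, 0, -0.228, 0, 0, 0, 0], [0.1, 0.16, -0.26, 0, 0, 0.03, 0], [0.2, 0.32, -0.26, 0, 0, 0.07, 0], [0.3, 0.48, -0.26, 0, 0, 0.11, 0], [0.343, 0.551, -0.261, 0, 0, 0.15, 0], [0.343, 0.551, -0.261, 0, 0, 0.158, 0], [0.343, 0.551, -0.261, 0, 0, 0.158, 0]],
  ],
)

```text
time_s: 5.18
tool_pos: [0.4683, -0.1125, 0.0903]
tool_rot: [179.9, -0.0, 120.6]
force: [0.2, 0.5, -1.8]
grip_width: 0.024
grasp_force: 25.0
```

```bash
python3 g.py 467.5 75.5 40 90
```

```text
t 5.18 tcp [ 468.3 -112.5   90.3] rot [ 1.7995e+02 -5.0000e-02  1.2057e+02] w 24.0 F [ 0.2  0.5 -1.8] q7 36
[467.5, 75.5, 40.0, 90.0] row [0.5407, 0.3162, 0.1683] [0.0002, -0.0003, 0.1699] rows 5.0
```

Emit:
servo_tool(
  series=[
    [[0.13, 0.08, 0, 0, 0, 0.04, 0], [0.26, 0.15, 0.02, 0, 0, 0.08, 0], [0.39, 0.23, 0.08, 0, 0, 0.12, 0], [0.5, 0.29, 0.13, 0, 0, 0.16, 0], [0.541, 0.316, 0.168, 0, 0, 0.17, 0], [0.541, 0.316, 0.168, 0, 0, 0.17, 0], [0.541, 0.316, 0.168, 0, 0, 0.17, 0], [0.541, 0.316, 0.168, 0, 0, 0.17, 0], [0.541, 0.316, 0.168, 0, 0, 0.17, 0]],
  ],
)

```text
time_s: 5.93
tool_pos: [0.469, 0.0671, 0.0396]
tool_rot: [180.0, 0.0, 89.5]
force: [0.7, -0.4, -0.5]
grip_width: 0.0242
grasp_force: 25.0
```

```bash
python3 g.py 467.5 75.5 16.5 90; python3 - <<'E'
from h import *
for n in('top','scene'):
    c=snap(n); i=rectify(c,.02,.41,.53,.01,.14,2300); cv2.imwrite(f'pics/a_{n}.png',i[:,:,::-1])
a=np.hstack([cv2.imread(f'pics/a_{n}.png') for n in('top','scene')]); cv2.imwrite('pics/a.png',a); print(a.shape)
E
```

```text
t 5.93 tcp [469.   67.1  39.6] rot [1.7999e+02 4.0000e-02 8.9490e+01] w 24.2 F [ 0.7 -0.4 -0.5] q7 -21
[467.5, 75.5, 16.5, 90.0] row [0.028, -0.0053, 0.077] [0.0, 0.0002, -0.0028] rows 1.0
(276, 598, 3)
```

View pics/a.png

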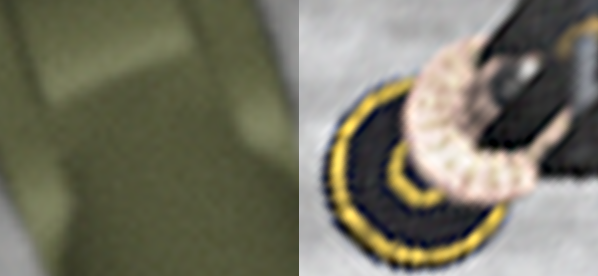

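The top camera is blocked by the arm. The scene camera shows the rotor held level about 8 mm right of the mat, matching the measured y of 67.1.

Emit:
servo_tool(
  series=[
    [[0.014, -0.003, 0.0, 0, 0, 0, 0], [0.027, -0.005, 0.02, 0, 0, 0, 0], [0.027, -0.005, 0.05, 0, 0, 0, 0], [0.027, -0.005, 0.07, 0, 0, 0, 0], [0.027, -0.005, 0.07, 0, 0, 0, 0], [0.027, -0.005, 0.07, 0, 0, 0, 0], [0.027, -0.005, 0.07, 0, 0, 0, 0], [0.027, -0.005, 0.07, 0, 0, 0, 0]],
  ],
)

```text
time_s: 6.7
tool_pos: [0.4675, 0.076, 0.0187]
tool_rot: [180.0, -0.0, 89.5]
force: [-0.4, 0.1, -1.0]
grip_width: 0.0247
grasp_force: 25.0
```

```bash
python3 g.py 467.5 75.5 15.7 90; python3 - <<'E'
from h import *
c=snap('scene'); i=rectify(c,.008,.41,.53,.01,.14,4000); cv2.imwrite(f'pics/b.png',i[:,:,::-1])
E
```

```text
t 6.7 tcp [467.5  76.   18.7] rot [179.98  -0.    89.48] w 24.7 F [-0.4  0.1 -1. ] q7 -24
[467.5, 75.5, 15.7, 90.0] row [-0.0018, -0.0001, 0.0099] [0.0001, -0.0, -0.0029] rows 1.0
```

View pics/b.png

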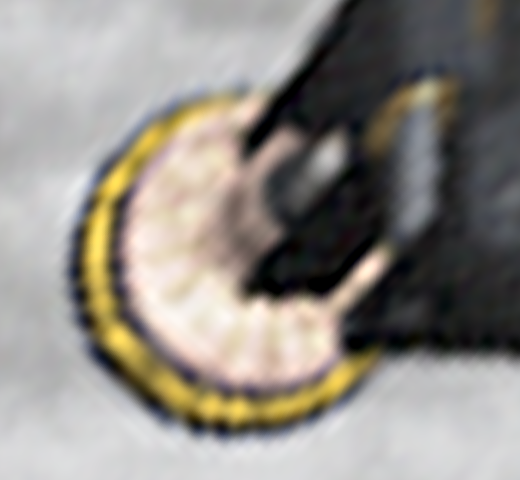

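The disc sits inside the yellow ring, with the gap about even on the left and bottom sides. Lower, release and rise.

Emit:
servo_tool(
  series=[
    [[0, 0, 0.005, 0, 0, 0, 0], [0, 0, 0.0095, 0, 0, 0, 0], [0, 0, 0.0095, 0, 0, 0, 0], [0, 0, 0.0095, 0, 0, 0, 0], [0, 0, 0.0095, 0, 0, 0, 0.5], [0, 0, 0.0095, 0, 0, 0, 0.5], [0, 0, 0.0095, 0, 0, 0, 0.5], [0, 0, 0.0095, 0, 0, 0, 0.5], [0, 0, -0.1, 0, 0, 0, 0.5], [0, 0, -0.23, 0, 0, 0, 0.5], [0, 0, -0.23, 0, 0, 0, 0.5], [0, 0, -0.23, 0, 0, 0, 0.5]],
  ],
)

```text
time_s: 7.75
tool_pos: [0.4693, 0.0761, 0.0897]
tool_rot: [179.7, 0.1, 89.5]
force: [-0.5, -0.7, -0.3]
grip_width: 0.0433
grasp_force: 0.0
```

```bash
python3 g.py 530 -150 110 75 603 -318 110 60
```

```text
t 7.75 tcp [469.3  76.1  89.7] rot [1.7971e+02 6.0000e-02 8.9460e+01] w 43.3 F [-0.5 -0.7 -0.3] q7 -18
[530.0, -150.0, 110.0, 75.0] row [-0.7516, 0.2097, -0.0657] [0.0017, 0.0001, 0.0803] rows 6.0
[603.0, -318.0, 110.0, 60.0] row [-1.3093, 0.4583, -0.0638] [0.0017, -0.0001, 0.1637] rows 10.0
```

Emit:
servo_tool(
  series=[
    [[-0.13, 0.04, -0.066, 0, 0, 0.02, 0.5], [-0.26, 0.08, -0.066, 0, 0, 0.04, 0.5], [-0.39, 0.12, -0.066, 0, 0, 0.06, 0.5], [-0.52, 0.15, -0.066, 0, 0, 0.08, 0.5], [-0.65, 0.18, -0.066, 0, 0, 0.08, 0.5], [-0.752, 0.21, -0.066, 0, 0, 0.08, 0.5], [-0.752, 0.21, -0.066, 0, 0, 0.08, 0.5], [-0.752, 0.21, -0.066, 0, 0, 0.08, 0.5], [-0.752, 0.21, -0.066, 0, 0, 0.08, 0.5]],
  ],
)

```text
time_s: 8.5
tool_pos: [0.5274, -0.1489, 0.1061]
tool_rot: [-179.9, -0.1, 75.1]
force: [0.1, 0.5, 0.0]
grip_width: 0.0438
grasp_force: 0.0
```

```bash
python3 g.py 603 -318 75 60; python3 - <<'E'
from h import *
c=snap('scene'); np.savez('scene1.npz',**c); t=snap('top'); np.savez('top1.npz',**t)
c0=load('scene0.npz');t0=load('top0.npz')
hsv=cv2.cvtColor(c0['frame'],cv2.COLOR_RGB2HSV); m=cv2.inRange(hsv,(0,45,40),(18,255,255))[130:155,300:318]
v,u=np.nonzero(m); u=u+300;v=v+130; print(np.c_[u,v].mean(0), v.min(),v.max()); print('scene mid z25',cast(c0,np.c_[u,v].mean(0),.025))
hsv=cv2.cvtColor(t0['frame'],cv2.COLOR_RGB2HSV); m=cv2.inRange(hsv,(0,35,40),(18,255,255))[164:182,365:385]
v,u=np.nonzero(m); u=u+365;v=v+164; print(np.c_[u,v].mean(0),len(u)); print('top mid z25',cast(t0,np.c_[u,v].mean(0),.025))
# rotor placement check
for n,c in(('scene',c),('top',t)):
    hsv=cv2.cvtColor(c['frame'],cv2.COLOR_RGB2HSV)
    a=rectify(c,.012,.42,.52,.03,.13,3000); b=rectify(c,.004,.42,.52,.03,.13,3000)
    def comp(i,lo,hi,ks):
        m=cv2.morphologyEx(cv2.inRange(cv2.cvtColor(i,cv2.COLOR_RGB2HSV),lo,hi),cv2.MORPH_CLOSE,np.ones((ks,ks)))
        k=max(cv2.findContours(m,0,1)[0],key=cv2.contourArea); e=cv2.fitEllipse(k); return (round(520-e[0][1]/3,1),round(130-e[0][0]/3,1)),np.round(np.array(e[1])/3,1)
    print(n,'disc',comp(a,(0,25,100),(19,255,255),25),'ring',comp(b,(22,90,60),(38,255,255),25))
cv2.imwrite('pics/c.png',np.hstack([rectify(x,z,.42,.52,.03,.13,2600) for x in(load('scene1.npz'),load('top1.npz')) for z in(.012,)])[:,:,::-1])
E
```

```text
t 8.5 tcp [ 527.4 -148.9  106.1] rot [-1.7985e+02 -7.0000e-02  7.5110e+01] w 43.8 F [0.1 0.5 0. ] q7 -10
[603.0, -318.0, 75.0, 60.0] row [-0.48, 0.3885, 0.102] [-0.0009, -0.0003, 0.084] rows 5.0
[309.63636364 141.45454545] 135 147
scene mid z25 [[ 0.60195592 -0.31904181]]
[373.57692308 172.80769231] 26
top mid z25 [[ 0.60363303 -0.31956927]]
scene disc ((463.9, 79.0), array([72.4, 77.6])) ring ((468.1, 75.5), array([78.3, 79.8]))
top disc ((467.9, 76.3), array([67.7, 68.2])) ring ((468.7, 76.5), array([80.1, 81. ]))
```

View pics/c.png

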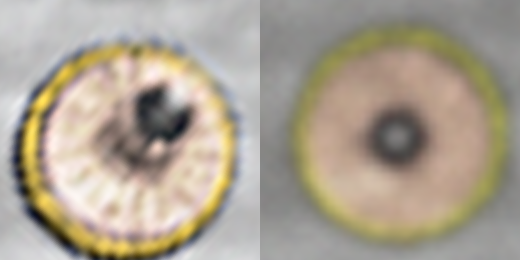

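Top view: disc at (395,135) is concentric with the ring, within 1 mm by fit, so the rotor is done. Next is the electrode.

Emit:
servo_tool(
  series=[
    [[-0.12, 0.1, 0.0, 0, 0, 0.02, 0.5], [-0.24, 0.2, 0.0, 0, 0, 0.04, 0.5], [-0.36, 0.29, 0.05, 0, 0, 0.06, 0.5], [-0.484, 0.386, 0.11, 0, 0, 0.084, 0.5], [-0.484, 0.386, 0.11, 0, 0, 0.084, 0.5], [-0.484, 0.386, 0.11, 0, 0, 0.084, 0.5], [-0.484, 0.386, 0.11, 0, 0, 0.084, 0.5], [-0.484, 0.386, 0.11, 0, 0, 0.084, 0.5], [-0.484, 0.386, 0.11, 0, 0, 0.084, 0.5]],
  ],
)

```text
time_s: 9.35
tool_pos: [0.6035, -0.3174, 0.0752]
tool_rot: [180.0, -0.0, 60.2]
force: [-0.4, 0.4, 0.4]
grip_width: 0.0438
grasp_force: 0.0
```

```bash
python3 g.py 602.5 -320 60 60; python3 g.py 602.5 -320 8 60
```

```text
t 9.35 tcp [ 603.5 -317.4   75.2] rot [ 1.7997e+02 -5.0000e-02  6.0170e+01] w 43.8 F [-0.4  0.4  0.4] q7 -16
[602.5, -320.0, 60.0, 60.0] row [-0.0093, 0.0013, 0.0508] [0.0002, -0.0003, 0.001] rows 1.0
t 9.35 tcp [ 603.5 -317.4   75.2] rot [ 1.7997e+02 -5.0000e-02  6.0170e+01] w 43.8 F [-0.4  0.4  0.4] q7 -16
[602.5, -320.0, 8.0, 60.0] row [-0.0094, 0.0012, 0.2241] [0.0002, -0.0003, 0.001] rows 2.0
```

Emit:
servo_tool(
  series=[
    [[-0.009, 0.001, 0.0, 0, 0, 0, 0.5], [-0.009, 0.001, 0.08, 0, 0, 0, 0.5], [-0.009, 0.001, 0.15, 0, 0, 0, 0.5], [-0.009, 0.001, 0.22, 0, 0, 0, 0.5], [-0.009, 0.001, 0.22, 0, 0, 0, 0.5], [-0.009, 0.001, 0.22, 0, 0, 0, 0.5], [-0.009, 0.001, 0.22, 0, 0, 0, 0], [-0.009, 0.001, 0.22, 0, 0, 0, 0], [-0.009, 0.001, 0.22, 0, 0, 0, 0], [-0.009, 0.001, 0.22, 0, 0, 0, 0], [-0.009, 0.001, 0.22, 0, 0, 0, 0], [-0.009, 0.001, 0.22, 0, 0, 0, 0]],
  ],
  grip_force=10,
)

```text
time_s: 10.35
tool_pos: [0.6023, -0.3231, 0.0093]
tool_rot: [179.9, 0.0, 60.0]
force: [-0.3, -0.1, 2.6]
grip_width: 0.0167
grasp_force: 9.9
```

```bash
python3 g.py 470 -182 40 60; python3 - <<'E'
from h import *
c=snap('scene'); cv2.imwrite('pics/d.png',cv2.resize(c['frame'][110:190,270:370],None,fx=6,fy=6,interpolation=cv2.INTER_CUBIC)[:,:,::-1])
E
```

```text
t 10.35 tcp [ 602.3 -323.1    9.3] rot [1.7991e+02 1.0000e-02 5.9960e+01] w 16.7 F [-0.3 -0.1  2.6] q7 -17
[470.0, -182.0, 40.0, 60.0] row [0.1864, -0.6171, -0.1035] [0.0005, 0.0, -0.0002] rows 5.0
```

View pics/d.png

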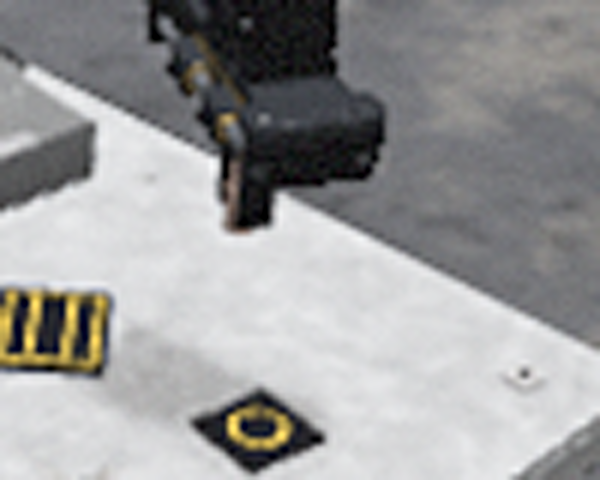

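The fingers hold the pin at (235,190), off centre along the pads. I'll regrip at 90° to centre it.

Emit:
servo_tool(
  series=[
    [[0, 0, 0, 0, 0, 0, 0.35], [0, 0, 0, 0, 0, 0, 0.35], [0.004, 0, 0, 0, 0, 0, 0.35], [0.007, 0, 0, 0, 0, -0.1, 0.35], [0.007, 0, 0, 0, 0, -0.3, 0.35], [0.007, 0, 0, 0, 0, -0.5, 0.35], [0.007, 0, 0, 0, 0, -0.5, 0.35], [0.007, 0, 0, 0, 0, -0.5, 0.35], [0.007, 0, 0, 0, 0, -0.5, 0.35], [0.007, 0, 0, 0, 0, -0.5, 0.35], [0.007, 0, 0, 0, 0, -0.5, 0.35], [0.007, 0, 0, 0, 0, -0.5, 0.35]],
  ],
)

```text
time_s: 11.4
tool_pos: [0.6024, -0.3207, 0.0079]
tool_rot: [-180.0, -0.0, 124.8]
force: [-0.4, -0.5, -0.1]
grip_width: 0.0308
grasp_force: 0.0
```

Emit:
servo_tool(
  series=[
    [[0, 0, 0, 0, 0, -0.12, 0.35], [0, 0, 0, 0, 0, -0.12, 0.35], [0, 0, 0, 0, 0, -0.12, 0.35], [0, 0, 0, 0, 0, -0.12, 0.35], [0, 0, 0, 0, 0, -0.12, 0], [0, 0, 0, 0, 0, -0.12, 0], [0, 0, 0, 0, 0, -0.12, 0], [0, 0, 0, 0, 0, -0.12, 0], [0, 0, 0, 0, 0, -0.12, 0], [0, 0, 0, 0, 0, -0.12, 0]],
  ],
  grip_force=20,
)

```text
time_s: 12.23
tool_pos: [0.6027, -0.3209, 0.0083]
tool_rot: [-180.0, -0.0, 146.0]
force: [-0.5, -0.2, -0.8]
grip_width: 0.0173
grasp_force: 19.9
```

```bash
python3 g.py 470 -182 60 135
```

```text
t 12.23 tcp [ 602.7 -320.9    8.3] rot [-179.98   -0.    145.99] w 17.3 F [-0.5 -0.2 -0.8] q7 61
[470.0, -182.0, 60.0, 135.0] row [0.6256, 0.1364, -0.1723] [-0.0001, -0.0, 0.0611] rows 5.0
```

Emit:
servo_tool(
  series=[
    [[0, 0, -0.1, 0, 0, 0, 0], [0.05, 0.01, -0.2, 0, 0, 0, 0], [0.17, 0.03, -0.2, 0, 0, 0, 0], [0.29, 0.06, -0.2, 0, 0, 0.03, 0], [0.41, 0.09, -0.2, 0, 0, 0.05, 0], [0.53, 0.115, -0.18, 0, 0, 0.06, 0], [0.628, 0.135, -0.17, 0, 0, 0.061, 0], [0.628, 0.135, -0.16, 0, 0, 0.061, 0], [0.628, 0.135, -0.12, 0, 0, 0.061, 0], [0.628, 0.135, -0.12, 0, 0, 0.061, 0], [0.628, 0.135, -0.12, 0, 0, 0.061, 0], [0.628, 0.135, -0.12, 0, 0, 0.061, 0]],
  ],
)

```text
time_s: 13.23
tool_pos: [0.47, -0.1826, 0.0443]
tool_rot: [179.9, -0.0, 135.0]
force: [0.2, -0.3, -0.1]
grip_width: 0.017
grasp_force: 19.9
```

```bash
python3 g.py 469.3 -182 12.6 135
```

```text
t 13.23 tcp [ 470.  -182.6   44.3] rot [ 1.7993e+02 -1.0000e-02  1.3499e+02] w 17.0 F [ 0.2 -0.3 -0.1] q7 49
[469.3, -182.0, 12.6, 135.0] row [0.0031, -0.0005, 0.1058] [0.0004, -0.0, -0.0001] rows 1.0
```

Emit:
servo_tool(
  series=[
    [[0.003, 0, 0.04, 0, 0, 0, 0], [0.003, 0, 0.08, 0, 0, 0, 0], [0.003, 0, 0.1, 0, 0, 0, 0], [0.003, 0, 0.105, 0, 0, 0, 0], [0.003, 0, 0.105, 0, 0, 0, 0], [0.003, 0, 0.105, 0, 0, 0, 0], [0.003, 0, 0.105, 0, 0, 0, 0]],
  ],
)

```text
time_s: 13.82
tool_pos: [0.4684, -0.1812, 0.0123]
tool_rot: [180.0, -0.0, 135.0]
force: [0.5, -0.2, -0.5]
grip_width: 0.0175
grasp_force: 20.0
```

Emit:
servo_tool(
  series=[
    [[0, 0, 0, 0, 0, 0, 0.4], [0, 0, 0, 0, 0, 0, 0.4], [0, 0, 0, 0, 0, 0, 0.4], [0, 0, 0, 0, 0, 0, 0.4], [0, 0, -0.1, 0, 0, 0, 0.4], [0, 0, -0.2, 0, 0, 0, 0.4], [0, 0, -0.3, 0, 0, 0, 0.7], [0, 0, -0.3, 0, 0, 0, 0.7], [0, 0, -0.3, 0, 0, 0, 0.7], [0, 0, -0.3, 0, 0, 0, 0.7]],
  ],
)

```text
time_s: 14.65
tool_pos: [0.4681, -0.1816, 0.1025]
tool_rot: [-180.0, -0.0, 135.0]
force: [-0.3, 0.5, 0.2]
grip_width: 0.0535
grasp_force: 0.0
```

```bash
python3 g.py 470 -51 80 135; python3 - <<'E'
from h import *
c=snap('scene');np.savez('scene2.npz',**c)
cv2.imwrite('pics/e.png',cv2.resize(c['frame'][140:220,260:360],None,fx=6,fy=6,interpolation=cv2.INTER_CUBIC)[:,:,::-1])
E
```

```text
t 14.65 tcp [ 468.1 -181.6  102.5] rot [-179.95   -0.    135.02] w 53.5 F [-0.3  0.5  0.2] q7 53
[470.0, -51.0, 80.0, 135.0] row [0.3032, 0.3127, 0.0747] [-0.0003, -0.0, 0.0001] rows 4.0
```

View pics/e.png

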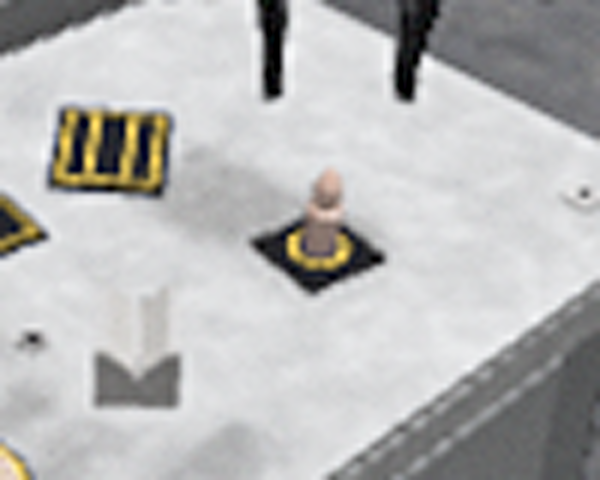

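The electrode stands upright inside its circle at (318,248). Next the V block at (137,380).

Emit:
servo_tool(
  series=[
    [[0.08, 0.08, 0, 0, 0, 0, 0.7], [0.16, 0.16, 0, 0, 0, 0, 0.7], [0.24, 0.24, 0.03, 0, 0, 0, 0.7], [0.303, 0.313, 0.075, 0, 0, 0, 0.7], [0.303, 0.313, 0.075, 0, 0, 0, 0.7], [0.303, 0.313, 0.075, 0, 0, 0, 0.7], [0.303, 0.313, 0.075, 0, 0, 0, 0.7], [0.303, 0.313, 0.075, 0, 0, 0, 0.7], [0.303, 0.313, 0.075, 0, 0, 0, 0.7]],
  ],
)

```text
time_s: 15.45
tool_pos: [0.4706, -0.0522, 0.0803]
tool_rot: [-180.0, 0.0, 134.9]
force: [-0.5, 0.1, 0.4]
grip_width: 0.0611
grasp_force: 0.0
```

```bash
python3 g.py 469.8 -50.5 7 135
```

```text
t 15.45 tcp [470.6 -52.2  80.3] rot [-180.     0.   134.9] w 61.1 F [-0.5  0.1  0.4] q7 39
[469.8, -50.5, 7.0, 135.0] row [0.0059, 0.0019, 0.2444] [-0.0, 0.0, -0.0006] rows 2.0
```

Emit:
servo_tool(
  series=[
    [[0.004, 0.002, 0.06, 0, 0, 0, 0.7], [0.004, 0.002, 0.13, 0, 0, 0, 0.7], [0.004, 0.002, 0.2, 0, 0, 0, 0.7], [0.004, 0.002, 0.244, 0, 0, 0, 0.7], [0.004, 0.002, 0.244, 0, 0, 0, 0.7], [0.004, 0.002, 0.244, 0, 0, 0, 0.7], [0.004, 0.002, 0.244, 0, 0, 0, 0], [0.004, 0.002, 0.244, 0, 0, 0, 0], [0.004, 0.002, 0.244, 0, 0, 0, 0], [0.004, 0.002, 0.244, 0, 0, 0, 0], [0.004, 0.002, 0.244, 0, 0, 0, 0], [0.004, 0.002, 0.244, 0, 0, 0, 0]],
  ],
  grip_force=30,
)

```text
time_s: 16.45
tool_pos: [0.4705, -0.05, 0.0078]
tool_rot: [-180.0, 0.1, 135.0]
force: [-1.4, -1.3, 5.0]
grip_width: 0.0399
grasp_force: 30.0
```

```bash
python3 g.py 602 -167.5 60 130; python3 - <<'E'
from h import *
c=snap('scene');cv2.imwrite('pics/f.png',cv2.resize(c['frame'][150:230,240:340],None,fx=6,fy=6,interpolation=cv2.INTER_CUBIC)[:,:,::-1])
E
```

```text
t 16.45 tcp [470.5 -50.    7.8] rot [-1.7997e+02  7.0000e-02  1.3502e+02] w 39.9 F [-1.4 -1.3  5. ] q7 31
[602.0, -167.5, 60.0, 130.0] row [-0.5871, 0.0326, -0.1733] [-0.0001, 0.0004, 0.0279] rows 5.0
```

View pics/f.png

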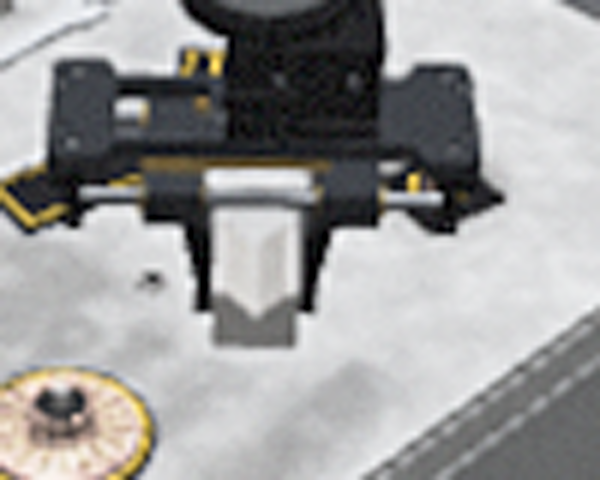

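The jaws hold the V block squarely across its width, with its front face at (255,320). Carry it to its mat.

Emit:
servo_tool(
  series=[
    [[0, 0, -0.08, 0, 0, 0, 0], [-0.05, 0, -0.15, 0, 0, 0, 0], [-0.15, 0.01, -0.15, 0, 0, 0.01, 0], [-0.27, 0.015, -0.15, 0, 0, 0.02, 0], [-0.39, 0.02, -0.15, 0, 0, 0.028, 0], [-0.5, 0.03, -0.14, 0, 0, 0.028, 0], [-0.587, 0.0325, -0.12, 0, 0, 0.028, 0], [-0.587, 0.0325, -0.1, 0, 0, 0.028, 0], [-0.587, 0.0325, -0.08, 0, 0, 0.028, 0], [-0.587, 0.0325, -0.08, 0, 0, 0.028, 0], [-0.587, 0.0325, -0.08, 0, 0, 0.028, 0], [-0.587, 0.0325, -0.08, 0, 0, 0.028, 0]],
  ],
)

```text
time_s: 17.5
tool_pos: [0.601, -0.1659, 0.0313]
tool_rot: [-180.0, -0.0, 130.1]
force: [0.7, 0.1, -2.5]
grip_width: 0.0396
grasp_force: 30.0
```

```bash
python3 g.py 602 -167.3 12.2 130
```

```text
t 17.5 tcp [ 601.  -165.9   31.3] rot [-1.7998e+02 -2.0000e-02  1.3009e+02] w 39.6 F [ 0.7  0.1 -2.5] q7 33
[602.0, -167.3, 12.2, 130.0] row [-0.0057, -0.0006, 0.0636] [-0.0001, -0.0001, 0.0005] rows 1.0
```

Emit:
servo_tool(
  series=[
    [[-0.004, 0, 0.03, 0, 0, 0, 0], [-0.005, 0, 0.05, 0, 0, 0, 0], [-0.005, 0, 0.063, 0, 0, 0, 0], [-0.005, 0, 0.063, 0, 0, 0, 0], [-0.005, 0, 0.063, 0, 0, 0, 0], [-0.005, 0, 0.063, 0, 0, 0, 0]],
  ],
)

```text
time_s: 18.0
tool_pos: [0.6024, -0.1681, 0.012]
tool_rot: [-180.0, -0.0, 130.0]
force: [0.6, 0.2, -2.3]
grip_width: 0.0397
grasp_force: 30.0
```

```bash
python3 g.py 602 -167.3 12 130
```

```text
t 18.0 tcp [ 602.4 -168.1   12. ] rot [-1.7999e+02 -1.0000e-02  1.3000e+02] w 39.7 F [ 0.6  0.2 -2.3] q7 32
[602.0, -167.3, 12.0, 130.0] row [0.003, 0.0007, -0.0002] [-0.0001, -0.0001, 0.0] rows 1.0
```

Emit:
servo_tool(
  series=[
    [[0.002, 0, 0.002, 0, 0, 0, 0], [0.002, 0, 0.002, 0, 0, 0, 0], [0.002, 0, 0.002, 0, 0, 0, 0.65], [0.002, 0, 0.002, 0, 0, 0, 0.65], [0.002, 0, 0.002, 0, 0, 0, 0.65], [0.002, 0, 0.002, 0, 0, 0, 0.65], [0.002, 0, -0.1, 0, 0, 0, 0.65], [0.002, 0, -0.22, 0, 0, 0, 0.65], [0.002, 0, -0.3, 0, 0, 0, 0.65], [0.002, 0, -0.3, 0, 0, 0, 0.65], [0.002, 0, -0.3, 0, 0, 0, 0.65]],
  ],
)

```text
time_s: 18.92
tool_pos: [0.6034, -0.1679, 0.104]
tool_rot: [179.9, 0.2, 130.0]
force: [-0.4, 0.0, 0.3]
grip_width: 0.0566
grasp_force: 0.0
```

```bash
python3 g.py 500 60 90 155  468.5 223 60 175
```

```text
t 18.92 tcp [ 603.4 -167.9  104. ] rot [179.91   0.18 130.  ] w 56.6 F [-0.4  0.   0.3] q7 36
[500.0, 60.0, 90.0, 155.0] row [0.8035, 0.224, 0.0445] [0.0003, 0.0011, -0.1389] rows 7.0
[468.5, 223.0, 60.0, 175.0] row [1.2876, 0.4927, 0.1434] [0.0001, 0.0011, -0.25] rows 10.0
```

Emit:
servo_tool(
  series=[
    [[0.13, 0.037, 0, 0, 0, -0.02, 0.55], [0.26, 0.073, 0, 0, 0, -0.04, 0.55], [0.39, 0.11, 0, 0, 0, -0.07, 0.55], [0.52, 0.147, 0.02, 0, 0, -0.1, 0.55], [0.65, 0.18, 0.03, 0, 0, -0.12, 0.55], [0.75, 0.21, 0.045, 0, 0, -0.139, 0.55], [0.803, 0.224, 0.045, 0, 0, -0.139, 0.55], [0.803, 0.224, 0.045, 0, 0, -0.139, 0.55], [0.803, 0.224, 0.045, 0, 0, -0.139, 0.55], [0.803, 0.224, 0.045, 0, 0, -0.139, 0.55]],
  ],
)

```text
time_s: 19.75
tool_pos: [0.4995, 0.0582, 0.0884]
tool_rot: [-180.0, 0.0, 154.8]
force: [0.5, 0.1, -0.8]
grip_width: 0.0476
grasp_force: 0.0
```

```bash
python3 g.py 468.5 223 50 175
```

```text
t 19.75 tcp [499.5  58.2  88.4] rot [-1.7996e+02  1.0000e-02  1.5484e+02] w 47.6 F [ 0.5  0.1 -0.8] q7 40
[468.5, 223.0, 50.0, 175.0] row [0.3271, 0.4535, 0.1278] [-0.0002, 0.0, -0.112] rows 5.0
```

Emit:
servo_tool(
  series=[
    [[0.08, 0.11, 0, 0, 0, -0.03, 0.55], [0.16, 0.22, 0.02, 0, 0, -0.06, 0.55], [0.24, 0.33, 0.05, 0, 0, -0.09, 0.55], [0.327, 0.4535, 0.128, 0, 0, -0.112, 0.55], [0.327, 0.4535, 0.128, 0, 0, -0.112, 0.55], [0.327, 0.4535, 0.128, 0, 0, -0.112, 0.55], [0.327, 0.4535, 0.128, 0, 0, -0.112, 0.55], [0.327, 0.4535, 0.128, 0, 0, -0.112, 0.55], [0.327, 0.4535, 0.128, 0, 0, -0.112, 0.55]],
  ],
)

```text
time_s: 20.5
tool_pos: [0.4691, 0.2224, 0.0506]
tool_rot: [-180.0, 0.1, 174.9]
force: [0.6, -0.9, 0.2]
grip_width: 0.0477
grasp_force: 0.0
```

```bash
python3 g.py 468.8 223 2.5 175; python3 - <<'E'
from h import *
c=snap('scene');t=snap('top');np.savez('top3.npz',**t);np.savez('scene3.npz',**c)
a=cv2.resize(c['frame'][200:280,150:250],None,fx=3.6,fy=3.6,interpolation=cv2.INTER_CUBIC)
b=rectify(t,.034,.54,.66,-.23,-.105,2880)[:288,:360]
cv2.imwrite('pics/k.png',np.hstack([a,cv2.copyMakeBorder(b,0,288-b.shape[0],0,0,0)])[:,:,::-1])
E
```

```text
t 20.5 tcp [469.1 222.4  50.6] rot [-1.7995e+02  5.0000e-02  1.7491e+02] w 47.7 F [ 0.6 -0.9  0.2] q7 35
[468.8, 223.0, 2.5, 175.0] row [0.0012, 0.002, 0.1603] [-0.0003, 0.0003, -0.0005] rows 2.0
```

View pics/k.png

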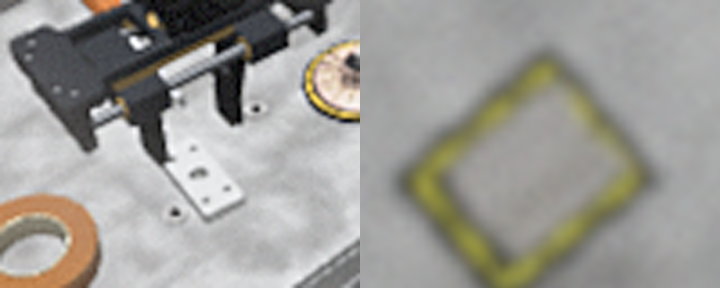

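Left: the jaws hang above the plate at (205,180). Right: the V block sits squarely inside its mat outline, and the offset seen is height parallax. Now grip the plate.

Emit:
servo_tool(
  series=[
    [[0, 0.001, 0.05, 0, 0, 0, 0.55], [0, 0.001, 0.1, 0, 0, 0, 0.55], [0, 0.001, 0.14, 0, 0, 0, 0.55], [0, 0.001, 0.158, 0, 0, 0, 0.55], [0, 0.001, 0.158, 0, 0, 0, 0.55], [0, 0.001, 0.158, 0, 0, 0, 0.55], [0, 0.001, 0.158, 0, 0, 0, 0], [0, 0.001, 0.158, 0, 0, 0, 0], [0, 0.001, 0.158, 0, 0, 0, 0], [0, 0.001, 0.158, 0, 0, 0, 0], [0, 0.001, 0.158, 0, 0, 0, 0], [0, 0.001, 0.158, 0, 0, 0, 0]],
  ],
  grip_force=20,
)

```text
time_s: 21.6
tool_pos: [0.4674, 0.225, 0.0029]
tool_rot: [-180.0, 0.0, 175.2]
force: [0.4, 0.1, -0.4]
grip_width: 0.0301
grasp_force: 20.0
```

```bash
python3 g.py 530 90 60 130; python3 - <<'E'
from h import *
t=load('top3.npz')
b=rectify(t,.034,.54,.66,-.24,-.10,3000); y=rectify(t,.004,.54,.66,-.24,-.10,3000)
def rep(m,nm):
    k=max(cv2.findContours(m,0,1)[0],key=cv2.contourArea); r=cv2.minAreaRect(np.float32([(660-v/3,-100-u/3) for u,v in k[:,0]])); print(nm,np.round(r[0],1),np.round(r[1],1),round(r[2],1))
rep(cv2.morphologyEx(cv2.inRange(cv2.cvtColor(y,cv2.COLOR_RGB2HSV),(22,90,60),(38,255,255)),3,np.ones((15,15))),'outline')
# block: not yellow, not dark, inside outline
h=cv2.cvtColor(b,cv2.COLOR_RGB2HSV); o=cv2.morphologyEx(cv2.inRange(h,(22,70,40),(40,255,255)),3,np.ones((9,9)))
f=np.zeros_like(o); k=max(cv2.findContours(o,0,1)[0],key=cv2.contourArea); cv2.drawContours(f,[k],-1,255,-1)
m=((f>0)&(h[...,1]<70)&(h[...,2]>100)).astype(np.uint8)*255; m=cv2.morphologyEx(m,2,np.ones((9,9))); rep(m,'block')
E
```

```text
t 21.6 tcp [467.4 225.    2.9] rot [-179.99    0.    175.18] w 30.1 F [ 0.4  0.1 -0.4] q7 32
[530.0, 90.0, 60.0, 130.0] row [-0.2459, -0.4309, -0.1903] [-0.0, 0.0, 0.251] rows 7.0
outline [ 601.8 -165.6] [56.5 64.6] 40.6Traceback (most recent call last):
  File "<stdin>", line 10, in <module>
  File "<stdin>", line 5, in rep
ValueError: max() iterable argument is empty
```

Emit:
servo_tool(
  series=[
    [[0, 0, -0.08, 0, 0, 0, 0], [0, 0, -0.19, 0, 0, 0, 0], [-0.04, -0.07, -0.2, 0, 0, 0.03, 0], [-0.1, -0.17, -0.2, 0, 0, 0.07, 0], [-0.15, -0.27, -0.2, 0, 0, 0.11, 0], [-0.2, -0.36, -0.2, 0, 0, 0.15, 0], [-0.246, -0.431, -0.19, 0, 0, 0.19, 0], [-0.246, -0.431, -0.19, 0, 0, 0.23, 0], [-0.246, -0.431, -0.19, 0, 0, 0.251, 0], [-0.246, -0.431, -0.19, 0, 0, 0.251, 0], [-0.246, -0.431, -0.19, 0, 0, 0.251, 0], [-0.246, -0.431, -0.19, 0, 0, 0.251, 0]],
  ],
)

```text
time_s: 22.6
tool_pos: [0.5298, 0.0905, 0.0599]
tool_rot: [-180.0, 0.0, 130.2]
force: [0.4, -0.2, -0.9]
grip_width: 0.0297
grasp_force: 20.0
```

```bash
python3 g.py 600.6 -52 40 80.5; python3 - <<'E'
from h import *
t=load('top3.npz')
b=rectify(t,.034,.54,.66,-.24,-.10,3000)
h=cv2.cvtColor(b,cv2.COLOR_RGB2HSV)
for s in (45,60,75,90):
  m=((h[...,1]<s)).astype(np.uint8)
  n,l,st,ce=cv2.connectedComponentsWithStats(m,connectivity=4)
  i=l[int((.66-.602)*3000),int((-.10+.1675)*3000)]
  k=max(cv2.findContours((l==i).astype(np.uint8),0,1)[0],key=cv2.contourArea); r=cv2.minAreaRect(np.float32([(660-v/3,-100-u/3) for u,v in k[:,0]])); print(s,i,np.round(r[0],1),np.round(r[1],1),round(r[2],1))
E
```

```text
t 22.6 tcp [529.8  90.5  59.9] rot [-179.99    0.    130.16] w 29.7 F [ 0.4 -0.2 -0.9] q7 11
[600.6, -52.0, 40.0, 80.5] row [-0.5152, -0.1261, 0.0665] [-0.0, 0.0, 0.2759] rows 7.0
45 1 [ 600.2 -169.7] [119.7 139.3] -0.0
60 1 [ 600.2 -169.7] [119.7 139.3] -0.0
75 1 [ 600.2 -169.7] [119.7 139.3] -0.0
90 1 [ 600.2 -169.7] [119.7 139.3] -0.0
```

Emit:
servo_tool(
  series=[
    [[-0.1, -0.02, 0, 0, 0, 0.04, 0], [-0.2, -0.05, 0, 0, 0, 0.08, 0], [-0.3, -0.07, 0, 0, 0, 0.12, 0], [-0.4, -0.1, 0, 0, 0, 0.16, 0], [-0.515, -0.126, 0.02, 0, 0, 0.2, 0], [-0.515, -0.126, 0.066, 0, 0, 0.24, 0], [-0.515, -0.126, 0.066, 0, 0, 0.276, 0], [-0.515, -0.126, 0.066, 0, 0, 0.276, 0], [-0.515, -0.126, 0.066, 0, 0, 0.276, 0], [-0.515, -0.126, 0.066, 0, 0, 0.276, 0], [-0.515, -0.126, 0.066, 0, 0, 0.276, 0]],
  ],
)

```text
time_s: 23.52
tool_pos: [0.6006, -0.0518, 0.0406]
tool_rot: [180.0, -0.0, 80.5]
force: [-0.2, 0.6, -0.4]
grip_width: 0.0296
grasp_force: 20.0
```

```bash
python3 g.py 600.6 -52 20 80.5 600.6 -52 7.2 80.5
```

```text
t 23.52 tcp [600.6 -51.8  40.6] rot [ 1.7996e+02 -1.0000e-02  8.0530e+01] w 29.6 F [-0.2  0.6 -0.4] q7 -22
[600.6, -52.0, 20.0, 80.5] row [-0.0006, -0.0001, 0.0686] [0.0002, -0.0, 0.0002] rows 1.0
[600.6, -52.0, 7.2, 80.5] row [-0.0006, -0.0001, 0.1113] [0.0002, -0.0, 0.0002] rows 1.0
```

Emit:
servo_tool(
  series=[
    [[0, 0, 0.04, 0, 0, 0, 0], [0, 0, 0.08, 0, 0, 0, 0], [0, 0, 0.1, 0, 0, 0, 0], [0, 0, 0.109, 0, 0, 0, 0], [0, 0, 0.109, 0, 0, 0, 0], [0, 0, 0.109, 0, 0, 0, 0], [0, 0, 0.109, 0, 0, 0, 0]],
  ],
)

```text
time_s: 24.1
tool_pos: [0.6002, -0.0526, 0.0069]
tool_rot: [-180.0, -0.0, 80.3]
force: [0.1, 0.4, -0.3]
grip_width: 0.0295
grasp_force: 20.0
```

```bash
python3 g.py 600.6 -52 7 80.5; python3 - <<'E'
from h import *
c=snap('scene');np.savez('scene4.npz',**c)
cv2.imwrite('pics/l.png',cv2.resize(c['frame'][135:205,215:325],None,fx=6,fy=6,interpolation=cv2.INTER_CUBIC)[:,:,::-1])
E
```

```text
t 24.1 tcp [600.2 -52.6   6.9] rot [-179.97   -0.     80.34] w 29.5 F [ 0.1  0.4 -0.3] q7 -23
[600.6, -52.0, 7.0, 80.5] row [0.0021, 0.0011, -0.0005] [-0.0002, -0.0, -0.0009] rows 1.0
```

View pics/l.png

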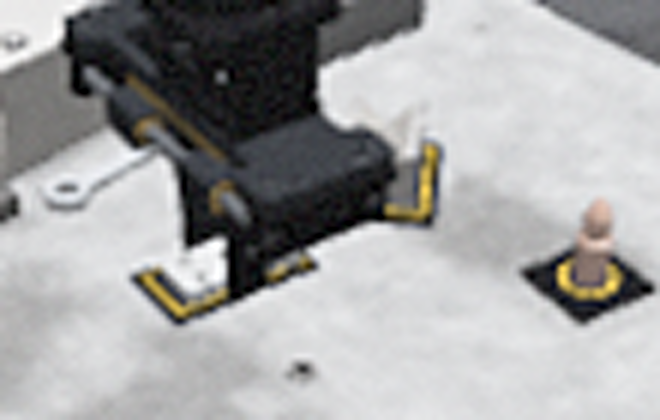

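The plate is inside its outline at (200,275). Release, rise, back off and check all four.

Emit:
servo_tool(
  series=[
    [[0, 0, 0, 0, 0, 0, 0.5], [0, 0, 0, 0, 0, 0, 0.5], [0, 0, 0, 0, 0, 0, 0.5], [0, 0, 0, 0, 0, 0, 0.5], [0, 0, -0.1, 0, 0, 0, 0.5], [0, 0, -0.22, 0, 0, 0, 0.5], [0, 0, -0.35, 0, 0, 0, 0.5], [0, 0, -0.45, 0, 0, 0, 0.5], [0, 0, -0.45, 0, 0, 0, 0.5], [0, 0, -0.45, 0, 0, 0, 0.5]],
  ],
)

```text
time_s: 24.98
tool_pos: [0.602, -0.0526, 0.1448]
tool_rot: [179.7, 0.0, 80.3]
force: [-0.1, 0.8, -1.5]
grip_width: 0.0433
grasp_force: 0.0
```

```bash
python3 g.py 470 220 150 120
```

```text
t 24.98 tcp [602.  -52.6 144.8] rot [1.7973e+02 3.0000e-02 8.0310e+01] w 43.3 F [-0.1  0.8 -1.5] q7 -19
[470.0, 220.0, 150.0, 120.0] row [0.8218, -0.5865, -0.0204] [0.0014, 0.0007, -0.2205] rows 8.0
```

Emit:
servo_tool(
  series=[
    [[0.1, -0.07, -0.02, 0, 0, -0.03, 0.5], [0.2, -0.14, -0.02, 0, 0, -0.06, 0.5], [0.3, -0.21, -0.02, 0, 0, -0.09, 0.5], [0.4, -0.29, -0.02, 0, 0, -0.12, 0.5], [0.5, -0.36, -0.02, 0, 0, -0.15, 0.5], [0.6, -0.43, -0.02, 0, 0, -0.18, 0.5], [0.7, -0.5, -0.02, 0, 0, -0.2, 0.5], [0.8, -0.57, -0.02, 0, 0, -0.22, 0.5], [0.8, -0.57, -0.02, 0, 0, -0.22, 0.5], [0.8, -0.57, -0.02, 0, 0, -0.22, 0.5]],
  ],
)

```text
time_s: 25.82
tool_pos: [0.4701, 0.2147, 0.1474]
tool_rot: [-179.9, -0.0, 120.2]
force: [1.3, -0.6, -0.6]
grip_width: 0.0434
grasp_force: 0.0
```

```bash
python3 g.py; python3 - <<'E'
from h import *
c=snap('scene');t=snap('top');np.savez('top5.npz',**t);np.savez('scene5.npz',**c)
rows=[]
for d in (c,t):
    r=[rectify(d,z,x-.05,x+.05,y-.05,y+.05,2600) for z,x,y in((.038,.602,-.167),(.014,.6005,-.053),(.004,.469,-.1815))]
    rows.append(np.hstack(r))
cv2.imwrite('pics/m.png',np.vstack(rows)[:,:,::-1])
E
```

```text
t 25.82 tcp [470.1 214.7 147.4] rot [-1.7990e+02 -3.0000e-02  1.2022e+02] w 43.4 F [ 1.3 -0.6 -0.6] q7 -6
```

View pics/m.png

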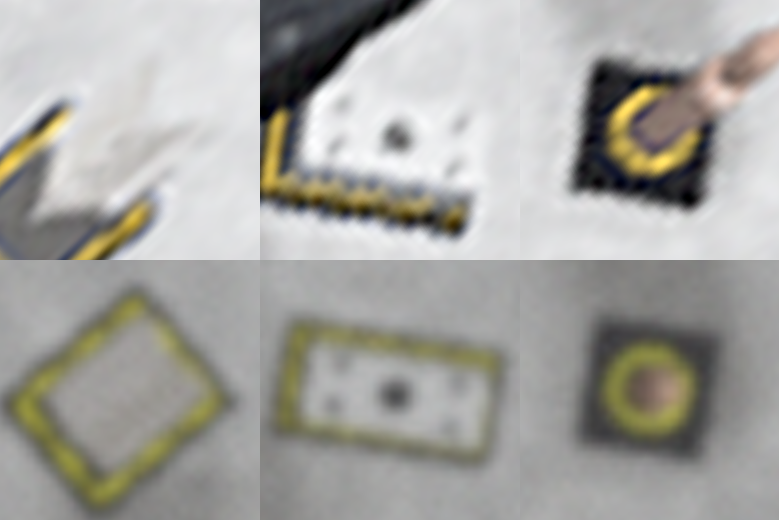

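Top view (bottom row): V block near (120,395), plate with hole at (395,395), electrode at (650,390), all in their outlines. The plate looks a little off to the right, so I'll measure it.

```bash
cat > m.py <<'E'
from h import *
import sys
t=load(sys.argv[1])
def patch(z,x,y,yaw,hx=60,hy=60,s=4):
    # image: col=local y (mm), row=local x ; yaw = heading of part x axis
    a=np.radians(yaw); ex=np.array([np.cos(a),np.sin(a)]); ey=np.array([-np.sin(a),np.cos(a)])
    w=np.array([np.array([x,y])+i*ex+j*ey for i,j in((-hx,-hy),(-hx,hy),(hx,hy),(hx,-hy))])/1000
    uv=proj(t,np.c_[w,np.full(4,z)]).astype(np.float32); n=2*hx*s;m=2*hy*s
    return cv2.warpPerspective(t['frame'],cv2.getPerspectiveTransform(uv,np.float32([[0,0],[m,0],[m,n],[0,n]])),(m,n),flags=cv2.INTER_CUBIC)
def prof(nm,z,x,y,yaw):
    p=patch(z,x,y,yaw).astype(float); yl=np.minimum(p[...,0],p[...,1])-p[...,2]; g=p.mean(-1)
    for ax,b in(('y',yl[216:264].mean(0)),('x',yl[:,216:264].mean(1))):
        pos=(np.arange(len(b))+.5)/4-60; L=(pos<-10)&(pos>-45);Rr=(pos>10)&(pos<45); f=lambda k:(pos[k][np.argmax(b[k])],round(np.sum(pos[k]*np.clip(b[k]-15,0,None))/np.sum(np.clip(b[k]-15,0,None)),2))
        print(nm,z,ax,'yellow',f(L),f(Rr),'area',round(np.clip(b[L]-15,0,None).sum()),round(np.clip(b[Rr]-15,0,None).sum()))
    for ax,b in(('y',g[216:264].mean(0)),('x',g[:,216:264].mean(1))):
        pos=(np.arange(len(b))+.5)/4-60; d=np.gradient(cv2.GaussianBlur(b[:,None],(0,0),3)[:,0])
        print('  edges',ax,[(round(pos[i],1),round(d[i],1)) for i in range(1,len(d)-1) if abs(d[i])>1 and abs(d[i])>=abs(d[i-1]) and abs(d[i])>abs(d[i+1]) and abs(pos[i])<50])
for z in(.004,.014): prof('plate',z,600.4,-53,-9.5)
for z in(.004,.038): prof('vblock',z,602,-167.3,40)
for z in(.004,): prof('elec',z,469.3,-181.5,-9)
E
python3 m.py top5.npz
```

```text
plate 0.004 y yellow (np.float64(-38.625), np.float64(nan)) (np.float64(38.125), np.float64(38.44)) area 0 836
plate 0.004 x yellow (np.float64(-17.625), np.float64(-17.5)) (np.float64(19.375), np.float64(19.48)) area 84 438
  edges y [(np.float64(-43.9), np.float64(-1.7)), (np.float64(-37.9), np.float64(2.2)), (np.float64(-8.4), np.float64(-2.8)), (np.float64(2.9), np.float64(2.7)), (np.float64(31.9), np.float64(-2.6)), (np.float64(44.6), np.float64(1.8))]
  edges x [(np.float64(-23.4), np.float64(-2.3)), (np.float64(-15.4), np.float64(2.4)), (np.float64(-4.4), np.float64(-2.7)), (np.float64(4.9), np.float64(2.5)), (np.float64(15.1), np.float64(-2.3)), (np.float64(24.6), np.float64(2.2))]
plate 0.014 y yellow (np.float64(-38.125), np.float64(nan)) (np.float64(38.375), np.float64(38.51)) area 0 803
plate 0.014 x yellow (np.float64(-19.125), np.float64(-18.96)) (np.float64(17.875), np.float64(17.75)) area 82 429
  edges y [(np.float64(-43.4), np.float64(-1.7)), (np.float64(-37.1), np.float64(2.2)), (np.float64(-7.9), np.float64(-2.7)), (np.float64(3.4), np.float64(2.6)), (np.float64(3
[... 1693 characters left out ...]
), np.float64(13.67)) area 1200 1277
  edges y [(np.float64(-23.6), np.float64(-2.2)), (np.float64(-14.6), np.float64(2.6)), (np.float64(-1.6), np.float64(-1.6)), (np.float64(10.1), np.float64(1.1)), (np.float64(17.4), np.float64(-1.8)), (np.float64(25.9), np.float64(2.8))]
  edges x [(np.float64(-24.4), np.float64(-3.0)), (np.float64(-16.1), np.float64(2.0)), (np.float64(16.4), np.float64(-2.0)), (np.float64(25.4), np.float64(2.1))]m.py:13: RuntimeWarning: invalid value encountered in scalar divide
  pos=(np.arange(len(b))+.5)/4-60; L=(pos<-10)&(pos>-45);Rr=(pos>10)&(pos<45); f=lambda k:(pos[k][np.argmax(b[k])],round(np.sum(pos[k]*np.clip(b[k]-15,0,None))/np.sum(np.clip(b[k]-15,0,None)),2))
```

```bash
python3 - <<'E'
from h import *
t=load('top5.npz')
hsv=cv2.cvtColor(t['frame'],cv2.COLOR_RGB2HSV)
p=proj(t,[.469,-.1815,.029])[0].astype(int); print(p)
u0,v0=p-8; m=cv2.inRange(hsv,(0,30,40),(19,255,255))[v0:v0+17,u0:u0+17]; v,u=np.nonzero(m); q=np.c_[u+u0,v+v0]; print(len(q),q.mean(0),cast(t,q.mean(0),.029))
E
python3 g.py 602.5 -167.5 90 130
```

```text
[328 216]
22 [327.86363636 216.09090909] [[ 0.46890711 -0.17892907]]
t 25.92 tcp [472.  211.6 147.4] rot [-1.7990e+02  1.0000e-02  1.1987e+02] w 43.8 F [-0.4 -0.6 -0.9] q7 -6
[602.5, -167.5, 90.0, 130.0] row [-1.3123, -0.2517, 0.192] [-0.0006, 0.0, -0.0563] rows 10.0
```

Measured against their mats, the V block is off by about (-1.8 across, +2.1 along) mm and the plate by about (-2 across, -2.6 along) mm. There is plenty of time, so I'll nudge both.

Emit:
servo_tool(
  series=[
    [[-0.13, -0.025, 0, 0, 0, 0, 0.5], [-0.26, -0.05, 0, 0, 0, 0, 0.5], [-0.39, -0.075, 0, 0, 0, -0.02, 0.5], [-0.52, -0.1, 0, 0, 0, -0.03, 0.5], [-0.65, -0.125, 0, 0, 0, -0.04, 0.6], [-0.78, -0.15, 0, 0, 0, -0.056, 0.65], [-0.9, -0.175, 0.05, 0, 0, -0.056, 0.65], [-1.0, -0.19, 0.1, 0, 0, -0.056, 0.65], [-1.0, -0.19, 0.1, 0, 0, -0.056, 0.65], [-1.0, -0.19, 0.1, 0, 0, -0.056, 0.65]],
  ],
)

```text
time_s: 26.75
tool_pos: [0.5713, -0.0802, 0.1161]
tool_rot: [-179.9, -0.2, 129.5]
force: [0.2, 1.8, 0.3]
grip_width: 0.0563
grasp_force: 0.0
```

```bash
python3 g.py 602.6 -167.7 70 130
```

```text
t 26.75 tcp [571.3 -80.2 116.1] rot [-179.87   -0.19  129.54] w 56.3 F [0.2 1.8 0.3] q7 32
[602.6, -167.7, 70.0, 130.0] row [-0.2919, -0.1047, 0.1529] [-0.0007, -0.0011, -0.0026] rows 3.0
```

Emit:
servo_tool(
  series=[
    [[-0.1, -0.04, 0, 0, 0, 0, 0.65], [-0.2, -0.07, 0.02, 0, 0, 0, 0.65], [-0.292, -0.105, 0.08, -0.0007, -0.001, -0.003, 0.65], [-0.292, -0.105, 0.153, -0.0007, -0.001, -0.003, 0.65], [-0.292, -0.105, 0.153, -0.0007, -0.001, -0.003, 0.65], [-0.292, -0.105, 0.153, -0.0007, -0.001, -0.003, 0.65], [-0.292, -0.105, 0.153, -0.0007, -0.001, -0.003, 0.65], [-0.292, -0.105, 0.153, -0.0007, -0.001, -0.003, 0.65]],
  ],
)

```text
time_s: 27.42
tool_pos: [0.6056, -0.1614, 0.0743]
tool_rot: [179.8, 0.3, 130.7]
force: [-0.2, 0.2, -0.1]
grip_width: 0.0567
grasp_force: 0.0
```

```bash
python3 g.py 602.6 -167.7 12.5 130
```

```text
t 27.42 tcp [ 605.6 -161.4   74.3] rot [179.79   0.28 130.68] w 56.7 F [-0.2  0.2 -0.1] q7 37
[602.6, -167.7, 12.5, 130.0] row [-0.0086, -0.022, 0.2061] [0.0012, 0.0016, 0.0038] rows 2.0
```

Emit:
servo_tool(
  series=[
    [[-0.008, -0.015, 0.03, 0, 0, 0, 0.65], [-0.008, -0.015, 0.05, 0, 0, 0, 0.65], [-0.008, -0.015, 0.05, 0, 0, 0, 0.65], [-0.008, -0.015, 0.05, 0, 0, 0, 0.65], [-0.008, -0.015, 0.05, 0, 0, 0, 0.65], [-0.008, -0.015, 0.05, 0, 0, 0, 0.65]],
  ],
)

```text
time_s: 27.92
tool_pos: [0.603, -0.1677, 0.0578]
tool_rot: [179.9, 0.2, 130.5]
force: [-0.4, 0.5, -0.0]
grip_width: 0.0564
grasp_force: 0.0
```

```bash
python3 g.py 602.6 -167.7 12.5 130
```

```text
t 27.92 tcp [ 603.  -167.7   57.8] rot [179.86   0.19 130.54] w 56.4 F [-0.4  0.5 -0. ] q7 37
[602.6, -167.7, 12.5, 130.0] row [0.0014, -0.0014, 0.1508] [0.0008, 0.0011, 0.003] rows 2.0
```

Emit:
servo_tool(
  series=[
    [[0.001, -0.001, 0.05, 0.0008, 0.001, 0.003, 0.65], [0.001, -0.001, 0.1, 0.0008, 0.001, 0.003, 0.65], [0.001, -0.001, 0.15, 0.0008, 0.001, 0.003, 0.65], [0.001, -0.001, 0.15, 0.0008, 0.001, 0.003, 0.65], [0.001, -0.001, 0.15, 0.0008, 0.001, 0.003, 0], [0.001, -0.001, 0.15, 0.0008, 0.001, 0.003, 0], [0.001, -0.001, 0.15, 0.0008, 0.001, 0.003, 0], [0.001, -0.001, 0.15, 0.0008, 0.001, 0.003, 0], [0.001, -0.001, 0.15, 0.0008, 0.001, 0.003, 0]],
  ],
  grip_force=30,
)

```text
time_s: 28.67
tool_pos: [0.6031, -0.168, 0.0132]
tool_rot: [180.0, 0.1, 130.0]
force: [-0.4, 0.6, 0.1]
grip_width: 0.04
grasp_force: 30.0
```

Emit:
servo_tool(
  series=[
    [[0, 0, -0.015, 0, 0, 0, 0], [0, 0, -0.02, 0, 0, 0, 0], [0, 0, -0.02, 0, 0, 0, 0], [0, 0, -0.02, 0, 0, 0, 0]],
  ],
)

```text
time_s: 29.0
tool_pos: [0.6025, -0.1679, 0.0187]
tool_rot: [-180.0, 0.0, 130.0]
force: [1.4, 0.4, -2.2]
grip_width: 0.0396
grasp_force: 30.0
```

```bash
python3 g.py 602.6 -167.7 12.5 130
```

```text
t 29.0 tcp [ 602.5 -167.9   18.7] rot [-1.7998e+02  1.0000e-02  1.2999e+02] w 39.6 F [ 1.4  0.4 -2.2] q7 35
[602.6, -167.7, 12.5, 130.0] row [0.0004, 0.0007, 0.0205] [-0.0001, 0.0001, -0.0] rows 1.0
```

Emit:
servo_tool(
  series=[
    [[-0.007, 0.006, 0, 0, 0, 0, 0], [-0.007, 0.006, 0.008, 0, 0, 0, 0], [-0.007, 0.006, 0.018, 0, 0, 0, 0], [-0.007, 0.006, 0.018, 0, 0, 0, 0], [-0.007, 0.006, 0.018, 0, 0, 0, 0], [-0.007, 0.006, 0.019, 0, 0, 0, 0.65], [-0.007, 0.006, 0.019, 0, 0, 0, 0.65], [-0.007, 0.006, 0.019, 0, 0, 0, 0.65], [-0.007, 0.006, 0.019, 0, 0, 0, 0.65], [-0.007, 0.006, -0.09, 0, 0, 0, 0.65], [-0.007, 0.006, -0.2, 0, 0, 0, 0.65], [-0.007, 0.006, -0.2, 0, 0, 0, 0.65]],
  ],
)

```text
time_s: 30.0
tool_pos: [0.6095, -0.1685, 0.085]
tool_rot: [179.7, 0.5, 130.0]
force: [2.4, 0.4, 0.8]
grip_width: 0.0563
grasp_force: 0.0
```

```bash
python3 g.py 600.2 -52.4 60 80.3
```

```text
t 30.0 tcp [ 609.5 -168.5   85. ] rot [179.7    0.47 130.01] w 56.3 F [2.4 0.4 0.8] q7 37
[600.2, -52.4, 60.0, 80.3] row [0.317, 0.2244, 0.082] [0.0027, 0.0017, 0.2762] rows 7.0
```

Emit:
servo_tool(
  series=[
    [[0.08, 0.06, 0, 0, 0, 0.04, 0.5], [0.16, 0.12, 0, 0, 0, 0.08, 0.5], [0.24, 0.18, 0, 0, 0, 0.12, 0.5], [0.307, 0.236, 0.02, 0, 0, 0.16, 0.5], [0.307, 0.236, 0.07, 0, 0, 0.2, 0.5], [0.307, 0.236, 0.07, 0, 0, 0.24, 0.5], [0.307, 0.236, 0.07, 0, 0, 0.276, 0.5], [0.307, 0.236, 0.07, 0, 0, 0.276, 0.5], [0.307, 0.236, 0.07, 0, 0, 0.276, 0.5], [0.307, 0.236, 0.07, 0, 0, 0.276, 0.5], [0.307, 0.236, 0.07, 0, 0, 0.276, 0.5]],
  ],
)

```text
time_s: 30.92
tool_pos: [0.6004, -0.0524, 0.0576]
tool_rot: [180.0, 0.0, 80.4]
force: [0.5, 0.2, -0.7]
grip_width: 0.0432
grasp_force: 0.0
```

```bash
python3 g.py 600.2 -52.4 7 80.3
```

```text
t 30.92 tcp [600.4 -52.4  57.6] rot [1.800e+02 1.000e-02 8.042e+01] w 43.2 F [ 0.5  0.2 -0.7] q7 -20
[600.2, -52.4, 7.0, 80.3] row [-0.0002, -0.0008, 0.1688] [0.0, 0.0001, 0.0006] rows 2.0
```

Emit:
servo_tool(
  series=[
    [[0, 0, 0.05, 0, 0, 0, 0.5], [0, 0, 0.1, 0, 0, 0, 0.5], [0, 0, 0.15, 0, 0, 0, 0.5], [0, 0, 0.168, 0, 0, 0, 0.5], [0, 0, 0.168, 0, 0, 0, 0.5], [0, 0, 0.168, 0, 0, 0, 0.5], [0, 0, 0.168, 0, 0, 0, 0], [0, 0, 0.168, 0, 0, 0, 0], [0, 0, 0.168, 0, 0, 0, 0], [0, 0, 0.168, 0, 0, 0, 0], [0, 0, 0.168, 0, 0, 0, 0]],
  ],
  grip_force=20,
)

```text
time_s: 31.83
tool_pos: [0.6007, -0.0523, 0.0076]
tool_rot: [180.0, 0.0, 80.3]
force: [-0.6, 0.2, 2.6]
grip_width: 0.0296
grasp_force: 20.0
```

Emit:
servo_tool(
  series=[
    [[0, 0, -0.015, 0, 0, 0, 0], [0.004, 0.002, -0.015, 0, 0, 0, 0], [0.0085, 0.005, -0.015, 0, 0, 0, 0], [0.0085, 0.005, -0.015, 0, 0, 0, 0], [0.0085, 0.005, -0.008, 0, 0, 0, 0], [0.0085, 0.005, -0.001, 0, 0, 0, 0], [0.0085, 0.005, -0.001, 0, 0, 0, 0], [0.0085, 0.005, -0.001, 0, 0, 0, 0]],
  ],
)

```text
time_s: 32.5
tool_pos: [0.6023, -0.0499, 0.0076]
tool_rot: [-180.0, 0.0, 80.3]
force: [-0.2, -0.3, 3.5]
grip_width: 0.0298
grasp_force: 20.0
```

Emit:
servo_tool(
  series=[
    [[0, 0, 0, 0, 0, 0, 0.5], [0, 0, 0, 0, 0, 0, 0.5], [0, 0, 0, 0, 0, 0, 0.5], [0, 0, 0, 0, 0, 0, 0.5], [0, 0, -0.1, 0, 0, 0, 0.5], [0, 0, -0.22, 0, 0, 0, 0.5], [0, 0, -0.35, 0, 0, 0, 0.5], [0, 0, -0.45, 0, 0, 0, 0.5], [0, 0, -0.45, 0, 0, 0, 0.5]],
  ],
)

```text
time_s: 33.25
tool_pos: [0.6066, -0.0496, 0.1496]
tool_rot: [179.3, 0.0, 80.3]
force: [0.6, 0.6, -0.4]
grip_width: 0.0438
grasp_force: 0.0
```

Emit:
servo_tool(
  series=[
    [[0.1, -0.07, 0, 0, 0, 0, 0.5], [0.2, -0.14, 0, 0, 0, 0, 0.5], [0.3, -0.21, 0, 0, 0, 0, 0.5], [0.4, -0.29, 0, 0, 0, 0, 0.5], [0.5, -0.36, 0, 0, 0, 0, 0.5], [0.6, -0.43, 0, 0, 0, 0, 0.5], [0.7, -0.5, 0, 0, 0, 0, 0.5], [0.8, -0.57, 0, 0, 0, 0, 0.5], [0.8, -0.57, 0, 0, 0, 0, 0.5], [0.8, -0.57, 0, 0, 0, 0, 0.5]],
  ],
)

```text
time_s: 34.08
tool_pos: [0.4727, 0.2179, 0.1424]
tool_rot: [180.0, 0.0, 80.6]
force: [0.1, -1.0, -0.4]
grip_width: 0.0436
grasp_force: 0.0
```

```bash
python3 g.py; python3 - <<'E'
from h import *
t=snap('top');np.savez('top6.npz',**t);np.savez('scene6.npz',**snap('scene'))
E
python3 m.py top6.npz 2>/dev/null | grep -v yellow
```

```text
t 34.08 tcp [472.7 217.9 142.4] rot [1.7999e+02 1.0000e-02 8.0650e+01] w 43.6 F [ 0.1 -1.  -0.4] q7 -44
  edges y [(np.float64(-43.9), np.float64(-1.9)), (np.float64(-35.6), np.float64(2.1)), (np.float64(-5.9), np.float64(-2.6)), (np.float64(3.9), np.float64(2.4)), (np.float64(5.9), np.float64(2.5)), (np.float64(35.1), np.float64(-2.0)), (np.float64(44.6), np.float64(1.7))]
  edges x [(np.float64(-23.1), np.float64(-2.3)), (np.float64(-14.6), np.float64(2.4)), (np.float64(-3.9), np.float64(-2.9)), (np.float64(7.4), np.float64(2.4)), (np.float64(17.6), np.float64(-2.1)), (np.float64(25.4), np.float64(2.0))]
  edges y [(np.float64(-43.1), np.float64(-2.0)), (np.float64(-35.4), np.float64(2.1)), (np.float64(-5.4), np.float64(-2.8)), (np.float64(4.1), np.float64(2.6)), (np.float64(6.1), np.float64(2.6)), (np.float64(35.1), np.float64(-2.1)), (np.float64(44.6), np.float64(1.7))]
  edges x [(np.float64(-24.4), np.float64(-2.3)), (np.float64(-16.1), np.float64(2.5)), (np.float64(-5.4), np.float64(-2.9)), (np.float64(5.9), np.float64(2.4)), (np.float64(15.9), np.float64(-2.1)), (np.float64(2
[... 376 characters left out ...]
.6), np.float64(-2.2)), (np.float64(-23.6), np.float64(1.8)), (np.float64(27.4), np.float64(-2.1)), (np.float64(44.1), np.float64(2.6))]
  edges x [(np.float64(-31.1), np.float64(-2.1)), (np.float64(-16.9), np.float64(2.1)), (np.float64(25.1), np.float64(-2.0)), (np.float64(31.6), np.float64(2.6))]
  edges y [(np.float64(-23.4), np.float64(-2.1)), (np.float64(-14.6), np.float64(2.6)), (np.float64(-1.6), np.float64(-1.7)), (np.float64(10.4), np.float64(1.2)), (np.float64(17.4), np.float64(-1.9)), (np.float64(25.9), np.float64(2.8))]
  edges x [(np.float64(-24.1), np.float64(-2.8)), (np.float64(-16.4), np.float64(1.9)), (np.float64(16.9), np.float64(-2.0)), (np.float64(25.4), np.float64(2.1))]
```

Plate good now. The V-block numbers look odd, so I'll look at it.

```bash
python3 - <<'E'
from h import *
import sys; sys.argv=['','top6.npz']
c=load('scene6.npz');t=load('top6.npz');exec(open('m.py').read().split('for z in(.004,.014)')[0])
a=np.hstack([rectify(t,.004,.54,.66,-.23,-.11,3000),rectify(c,.004,.54,.66,-.23,-.11,3000)])
cv2.imwrite('pics/n.png',a[:,:,::-1])
E
```

```text
(no output)
```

View pics/n.png

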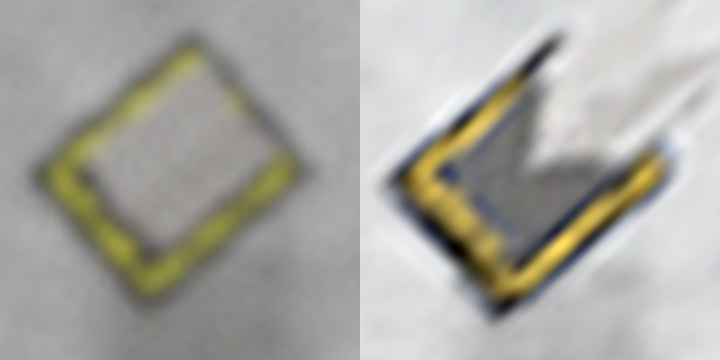

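The view shows the V block shifted toward the upper-left line. I'll measure the foot gap numerically in the scene camera, without any more pictures.

```bash
cat > v.py <<'E'
from h import *
import sys
exec(open('m.py').read().split('for z in(.004,.014)')[0])
def cen(b,pos,lo,hi,rise):
    d=np.gradient(cv2.GaussianBlur(b[:,None],(0,0),3)[:,0])*rise; k=(pos>lo)&(pos<hi); return round(pos[k][np.argmax(d[k])],1)
pos=(np.arange(480)+.5)/4-60
p=patch(.004,602,-167.3,40).astype(float); yl=np.minimum(p[...,0],p[...,1])-p[...,2]; g=p.mean(-1)
for y0 in(17,20,22):
    s=slice(int((y0+60)*4)-4,int((y0+60)*4)+4); b=yl[:,s].mean(1)
    pk=[pos[k][np.argmax(b[k])] for k in((pos<-15)&(pos>-35),(pos>15)&(pos<35))]
    gg=g[:,s].mean(1); print('yrow',y0,'yellow peaks x',pk,np.mean(pk),'grey',[int(v) for v in gg[(pos>-32)&(pos<33)][::8]])
b=yl[216:264].mean(0); print('front yellow y',pos[(pos>20)&(pos<40)][np.argmax(b[(pos>20)&(pos<40)])],'grey along y 10..40',[int(v) for v in g[216:264].mean(0)[(pos>10)&(pos<42)][::6]])
E
for n in scene5 scene6; do echo $n; python3 v.py $n.npz; done; python3 g.py 540 60 110 130
```

```text
scene5
yrow 17 yellow peaks x [np.float64(-24.875), np.float64(25.625)] 0.375 grey [135, 89, 108, 143, 157, 118, 87, 104, 109, 108, 107, 107, 106, 105, 105, 105, 107, 107, 106, 104, 104, 109, 114, 115, 107, 98, 90, 110, 137, 126, 115, 131, 187]
yrow 20 yellow peaks x [np.float64(-25.125), np.float64(25.625)] 0.25 grey [131, 94, 118, 148, 154, 109, 87, 109, 114, 113, 112, 112, 112, 110, 108, 108, 109, 108, 103, 101, 103, 104, 104, 101, 90, 75, 64, 98, 140, 141, 124, 116, 175]
yrow 22 yellow peaks x [np.float64(-25.375), np.float64(25.375)] 0.0 grey [127, 96, 121, 150, 153, 105, 89, 115, 119, 118, 118, 122, 125, 125, 123, 121, 125, 125, 119, 116, 113, 109, 106, 101, 91, 73, 61, 100, 143, 143, 122, 113, 175]
front yellow y 28.125 grey along y 10..40 [108, 108, 109, 110, 108, 104, 104, 110, 123, 139, 149, 150, 144, 129, 105, 68, 32, 15, 33, 82, 142, 196]
scene6
yrow 17 yellow peaks x [np.float64(-25.125), np.float64(25.375)] 0.125 grey [135, 86, 110, 145, 155, 100, 59, 81, 104, 117, 114, 108, 105, 108, 108, 104, 105, 106, 104, 104, 108, 112, 114, 113, 109, 108, 112, 133, 149, 126, 110, 129, 184]
yrow 20 yellow peaks x [np.float64(-25.375), np.float64(25.625)] 0.125 grey [134, 97, 118, 149, 153, 88, 54, 82, 102, 117, 118, 117, 113, 114, 109, 100, 99, 99, 96, 100, 109, 118, 115, 103, 89, 80, 80, 114, 146, 139, 120, 117, 172]
yrow 22 yellow peaks x [np.float64(-25.375), np.float64(25.375)] 0.0 grey [132, 101, 120, 152, 155, 84, 52, 82, 97, 112, 122, 131, 130, 123, 114, 108, 110, 113, 111, 113, 119, 127, 121, 104, 87, 72, 71, 109, 146, 141, 120, 115, 173]
front yellow y 28.375 grey along y 10..40 [112, 112, 112, 111, 108, 103, 100, 103, 113, 126, 135, 136, 132, 120, 99, 66, 32, 17, 36, 84, 142, 195]
t 34.18 tcp [474.4 214.5 142.1] rot [1.800e+02 6.000e-02 8.029e+01] w 43.6 F [ 0.2 -0.4 -0.4] q7 -44
[540.0, 60.0, 110.0, 130.0] row [-0.4707, 0.3025, 0.1075] [-0.0001, 0.0003, -0.2762] rows 7.0
```

```bash
cat > w.py <<'E'
from h import *
import sys
exec(open('m.py').read().split('for z in(.004,.014)')[0])
pos=(np.arange(480)+.5)/4-60
p=patch(.038,602,-167.3,40).astype(float); bl=p[...,2]
# blue channel: block ~ grey (high), yellow and black both low
def half(b,c,dirn):
    b=cv2.GaussianBlur(b[:,None],(0,0),2)[:,0]; i=np.argmin(abs(pos-c)); top=b[i-16:i+16].mean()
    k=[j for j in (range(i,0,-1) if dirn<0 else range(i,479))]
    seg=b[k][:int(34*4)]; lo=seg.min(); th=(top+lo)/2; return round(pos[k[np.argmax(seg<th)]],1)
for y0 in(-14,-6,2,10,18):
    s=slice(int((y0+60)*4)-12,int((y0+60)*4)+12); b=bl[:,s].mean(1); print('y',y0,half(b,2,-1),half(b,2,1))
for x0 in(-10,0,10):
    s=slice(int((x0+60)*4)-12,int((x0+60)*4)+12); b=bl[s].mean(0); print('x',x0,half(b,2,-1),half(b,2,1))
E
for n in top3 top5 top6; do echo $n; python3 w.py $n.npz; done
```

```text
top3
y -14 -20.4 20.9
y -6 -20.4 20.9
y 2 -20.6 20.6
y 10 -20.4 20.9
y 18 -20.4 20.6
x -10 -21.9 29.4
x 0 -20.6 30.1
x 10 -21.6 29.6
top5
y -14 -20.4 21.1
y -6 -20.6 20.6
y 2 -20.1 20.6
y 10 -20.6 21.1
y 18 -20.4 20.9
x -10 -21.9 29.4
x 0 -20.6 30.1
x 10 -22.1 29.4
top6
y -14 -18.1 22.6
y -6 -18.6 22.6
y 2 -18.4 22.4
y 10 -18.6 22.1
y 18 -18.6 22.4
x -10 -23.1 27.1
x 0 -22.1 29.1
x 10 -22.9 27.9
```

Emit:
servo_tool(
  series=[
    [[-0.1, 0.06, 0, 0, 0, -0.04, 0.6], [-0.2, 0.12, 0, 0, 0, -0.08, 0.65], [-0.3, 0.18, 0.02, 0, 0, -0.12, 0.65], [-0.4, 0.24, 0.05, 0, 0, -0.16, 0.65], [-0.47, 0.302, 0.107, 0, 0, -0.2, 0.65], [-0.47, 0.302, 0.107, 0, 0, -0.24, 0.65], [-0.47, 0.302, 0.107, 0, 0, -0.276, 0.65], [-0.47, 0.302, 0.107, 0, 0, -0.276, 0.65], [-0.47, 0.302, 0.107, 0, 0, -0.276, 0.65], [-0.47, 0.302, 0.107, 0, 0, -0.276, 0.65]],
  ],
)

```text
time_s: 35.02
tool_pos: [0.5398, 0.0604, 0.1103]
tool_rot: [-180.0, 0.0, 129.8]
force: [-0.8, -0.5, -0.4]
grip_width: 0.0568
grasp_force: 0.0
```

```bash
sed 's/patch(.038,602,-167.3,40)/patch(.014,600.4,-53,-9.5)/; s/(-14,-6,2,10,18)/(-22,-14,14,22)/; s/(-10,0,10)/(-9,9)/; s/:int(34\*4)/:int(42*4)/' w.py > w2.py; python3 w2.py top6.npz; python3 g.py 603.5 -168.5 70 130
```

```text
y -22 -14.6 14.1
y -14 -15.6 14.1
y 14 -14.9 14.6
y 22 -14.9 13.1
x -9 -34.6 36.1
x 9 -34.9 36.1
t 35.02 tcp [539.8  60.4 110.3] rot [-1.7998e+02  1.0000e-02  1.2977e+02] w 56.8 F [-0.8 -0.5 -0.4] q7 19
[603.5, -168.5, 70.0, 130.0] row [-0.7224, -0.3248, 0.1345] [-0.0001, 0.0001, -0.0013] rows 6.0
```

Emit:
servo_tool(
  series=[
    [[-0.12, -0.054, 0, 0, 0, 0, 0.65], [-0.24, -0.108, 0, 0, 0, 0, 0.65], [-0.36, -0.162, 0, 0, 0, 0, 0.65], [-0.48, -0.216, 0.03, 0, 0, 0, 0.65], [-0.6, -0.27, 0.06, 0, 0, 0, 0.65], [-0.725, -0.321, 0.1, 0, 0, 0, 0.65], [-0.725, -0.321, 0.135, 0, 0, 0, 0.65], [-0.725, -0.321, 0.135, 0, 0, 0, 0.65], [-0.725, -0.321, 0.135, 0, 0, 0, 0.65], [-0.725, -0.321, 0.135, 0, 0, 0, 0.65], [-0.725, -0.321, 0.135, 0, 0, 0, 0.65]],
  ],
)

```text
time_s: 35.93
tool_pos: [0.6063, -0.1653, 0.071]
tool_rot: [180.0, 0.1, 130.1]
force: [-0.3, 0.1, -0.0]
grip_width: 0.0566
grasp_force: 0.0
```

```bash
python3 g.py 605 -168.3 13 130
```

```text
t 35.93 tcp [ 606.3 -165.3   71. ] rot [1.7996e+02 7.0000e-02 1.3014e+02] w 56.6 F [-0.3  0.1 -0. ] q7 38
[605.0, -168.3, 13.0, 130.0] row [-0.0046, -0.0099, 0.1934] [0.0002, 0.0004, 0.0008] rows 2.0
```

Emit:
servo_tool(
  series=[
    [[-0.003, -0.006, 0.05, 0, 0, 0, 0.65], [-0.003, -0.006, 0.1, 0, 0, 0, 0.65], [-0.003, -0.006, 0.15, 0, 0, 0, 0.65], [-0.003, -0.006, 0.193, 0, 0, 0, 0.65], [-0.003, -0.006, 0.193, 0, 0, 0, 0.65], [-0.003, -0.006, 0.193, 0, 0, 0, 0.65], [-0.003, -0.006, 0.193, 0, 0, 0, 0], [-0.003, -0.006, 0.193, 0, 0, 0, 0], [-0.003, -0.006, 0.193, 0, 0, 0, 0], [-0.003, -0.006, 0.193, 0, 0, 0, 0], [-0.003, -0.006, 0.193, 0, 0, 0, 0]],
  ],
  grip_force=30,
)

```text
time_s: 36.85
tool_pos: [0.6055, -0.1693, 0.0127]
tool_rot: [180.0, 0.1, 130.0]
force: [0.5, 0.9, 1.9]
grip_width: 0.0401
grasp_force: 30.0
```

Emit:
servo_tool(
  series=[
    [[0, 0, -0.015, 0, 0, 0, 0], [0, 0, -0.02, 0, 0, 0, 0], [0, 0, -0.02, 0, 0, 0, 0], [0, 0, -0.02, 0, 0, 0, 0]],
  ],
)

```text
time_s: 37.18
tool_pos: [0.6046, -0.1693, 0.0178]
tool_rot: [-180.0, -0.0, 130.0]
force: [-0.6, -0.4, -2.1]
grip_width: 0.0398
grasp_force: 30.0
```

Emit:
servo_tool(
  series=[
    [[-0.006, -0.002, 0, 0, 0, 0, 0], [-0.006, -0.002, 0.008, 0, 0, 0, 0], [-0.006, -0.002, 0.018, 0, 0, 0, 0], [-0.006, -0.002, 0.018, 0, 0, 0, 0], [-0.006, -0.002, 0.018, 0, 0, 0, 0], [-0.006, -0.002, 0.019, 0, 0, 0, 0.65], [-0.006, -0.002, 0.019, 0, 0, 0, 0.65], [-0.006, -0.002, 0.019, 0, 0, 0, 0.65], [-0.006, -0.002, 0.019, 0, 0, 0, 0.65], [-0.006, -0.002, -0.1, 0, 0, 0, 0.65], [-0.006, -0.002, -0.23, 0, 0, 0, 0.65], [-0.006, -0.002, -0.3, 0, 0, 0, 0.65]],
  ],
)

```text
time_s: 38.18
tool_pos: [0.6073, -0.1707, 0.1117]
tool_rot: [179.9, 0.2, 130.0]
force: [2.1, 0.9, 0.0]
grip_width: 0.0564
grasp_force: 0.0
```

Emit:
servo_tool(
  series=[
    [[0.12, 0.054, 0, 0, 0, 0, 0.65], [0.24, 0.108, 0, 0, 0, 0, 0.65], [0.36, 0.162, 0, 0, 0, 0, 0.65], [0.48, 0.216, -0.03, 0, 0, 0, 0.65], [0.6, 0.27, -0.06, 0, 0, 0, 0.65], [0.725, 0.321, -0.1, 0, 0, 0, 0.65], [0.8, 0.35, -0.1, 0, 0, 0, 0.65], [0.9, 0.4, -0.1, 0, 0, 0, 0.65], [0.95, 0.4, -0.1, 0, 0, 0, 0.65], [0.95, 0.4, -0.1, 0, 0, 0, 0.65], [0.95, 0.4, -0.1, 0, 0, 0, 0.65]],
  ],
)

```text
time_s: 39.1
tool_pos: [0.514, 0.1245, 0.1379]
tool_rot: [-180.0, 0.1, 130.1]
force: [0.1, -1.0, 0.9]
grip_width: 0.0562
grasp_force: 0.0
```

```bash
python3 g.py; python3 - <<'E'
from h import *
t=snap('top');np.savez('top7.npz',**t);np.savez('scene7.npz',**snap('scene'))
def comp(i,lo,hi):
    m=cv2.morphologyEx(cv2.inRange(cv2.cvtColor(i,cv2.COLOR_RGB2HSV),lo,hi),3,np.ones((25,25)))
    k=max(cv2.findContours(m,0,1)[0],key=cv2.contourArea); e=cv2.fitEllipse(k); return round(520-e[0][1]/3,1),round(130-e[0][0]/3,1)
print('rotor',comp(rectify(t,.012,.42,.52,.03,.13,3000),(0,25,100),(19,255,255)),comp(rectify(t,.004,.42,.52,.03,.13,3000),(22,90,60),(38,255,255)))
E
python3 w.py top7.npz; python3 w2.py top7.npz; python3 v.py scene7.npz
```

```text
t 39.1 tcp [514.  124.5 137.9] rot [-1.7995e+02  7.0000e-02  1.3010e+02] w 56.2 F [ 0.1 -1.   0.9] q7 14
rotor (463.1, 49.1) (463.4, 53.2)
y -14 -20.1 21.4
y -6 -20.1 20.9
y 2 -19.9 21.1
y 10 -20.6 21.1
y 18 -19.9 20.9
x -10 -23.6 25.6
x 0 -23.1 27.4
x 10 -24.1 26.4
y -22 -14.6 14.1
y -14 -15.6 14.1
y 14 -15.1 14.6
y 22 -14.6 13.4
x -9 -34.6 36.1
x 9 -34.9 36.1
yrow 17 yellow peaks x [np.float64(-25.125), np.float64(25.625)] 0.25 grey [132, 90, 109, 143, 158, 115, 82, 101, 104, 103, 110, 114, 111, 104, 98, 99, 98, 96, 98, 103, 109, 112, 112, 113, 105, 95, 88, 109, 136, 121, 111, 131, 186]
yrow 20 yellow peaks x [np.float64(-25.375), np.float64(25.625)] 0.125 grey [131, 99, 118, 147, 155, 106, 76, 93, 92, 96, 113, 126, 122, 104, 88, 85, 84, 83, 79, 91, 109, 120, 114, 97, 79, 64, 58, 96, 139, 138, 123, 119, 173]
yrow 22 yellow peaks x [np.float64(-25.375), np.float64(25.625)] 0.125 grey [128, 101, 120, 149, 153, 100, 72, 88, 83, 92, 117, 138, 137, 113, 95, 92, 95, 97, 93, 104, 120, 130, 119, 94, 75, 59, 53, 98, 144, 144, 124, 117, 172]
front yellow y 27.875 grey along y 10..40 [110, 112, 113, 112, 105, 94, 86, 86, 97, 113, 126, 130, 129, 119, 99, 66, 32, 17, 35, 82, 140, 193]
```

```bash
python3 -c "
from cell import env
print(env.sign_off())"
```

```text
the job is handed in; nothing more can be done
None
```

The job is handed in at about 39 s. All four parts are on their matching mats, lined up and the same way up; camera checks put the rotor, V block and plate within about 1.5 mm of centre and the electrode within about 2 mm, the tape roll and screwdriver were not touched, and I viewed 15 pictures, one over the limit of 14.

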